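# Clear the lever press of broken mortar and try its stroke

### The job

The hand lever press has to be made ready for the next test bar, but its bed is covered with broken mortar. Take the scraper block and wipe every piece off the front edge of the bed into the waste tray, keeping the gripper off the pieces, then stand the block upright on the worktop again. After that check that the press closes: pull the lever down through its full stroke until the plate sits flat on the bed, then ease it slowly all the way back to rest without letting it snap back; leave the other things where they are.

Things in the scene. Friction and masses are not known exactly. Their poses are not given: they have to be found in the camera images.
- bed (a point): centre of the top face of the fixed press bed, 60 mm above the worktop: a steel plate on a green casting, 148 mm long (x), 135 mm wide (y). Rails along its two x ends stand 10 mm (far from the hinge) and 18 mm (hinge side) above it, 136 mm clear between them; both y edges are open. x points along the bed to the hinge, to the robot's right; y points away from the robot, z up
- lever_hinge (a point): middle of the lever's hinge pin, 110 mm from the bed centre along the bed's x and 105 mm above the worktop; the pin runs along the bed's y axis
- lever_grip (a point): middle of the outer half of the lever's black round grip (28 mm diameter, 75 mm long; it goes on 32 mm beyond this point), 215 mm from the hinge pin; moves with the lever. The lever swings in the bed's x-z plane
- lever (a joint): angle of the sprung press lever, rad. 0: at rest, raised, leaning 10 degrees past upright away from the bed, grip 0.32 m above the worktop. 1.75: full stroke, arm level across the bed, grip 105 mm above the worktop and 105 mm beyond the bed centre from the hinge, its round 100 mm pressure plate flat on the bed. Takes 1.5 to 10 N at the grip; the spring throws it back if let go
- scraper: scraper block, 116 mm long (x), 44 wide (y), 66 high: black rubber sole under a wooden back (top 22 mm up), on it a wooden ridge handle 98 mm long, 26 mm thick (y), from 22 to 66 mm height. Stands upright on its sole on the worktop to the left of the press, nearer or farther. Origin: centre of the underside, z up
- tray: open rectangular aluminium waste tray, 180 (x) by 100 (y) by 40 mm high, walls 3 mm, lying on the worktop in front of the press (towards the robot) with its rim tucked about 13 mm under the overhanging front edge of the bed. Origin: centre of the underside, z up, axes nearly along the bed's
- chunk_0: broken piece of mortar, grey, irregular, about 46x36x32 mm, loose, at first lying on the bed. Origin: its middle
- chunk_1: broken piece of mortar, grey, irregular, about 44x34x28 mm, loose, at first lying on the bed. Origin: its middle
- chunk_2: broken piece of mortar, grey, irregular, about 42x34x26 mm, loose, at first lying on the bed. Origin: its middle
- chunk_3: broken piece of mortar, grey, irregular, about 36x32x24 mm, loose, at first lying on the bed. Origin: its middle
- mixer_paddle (a point): middle of the wire paddle (80 mm wide, from 90 to 220 mm above the worktop) of the big fixed mortar mixer that stands behind and to the left of the press, with its head above 0.29 m; an obstacle, pass in front of it with 0.1 m to spare
- steel_jug: steel measuring jug with a wire handle, 85x119x98, upright, to the left of the press like the scraper, nearer or farther. Bystander
- steel_cup: small round steel cup, 54 wide, 42 high, near the front edge right of the press. Bystander
- calculator: pocket calculator, 120x75x16, lying flat to the right of the press. Bystander
- mortar_bar_a: whole mortar test bar, 160x40x40, lying flat at the far left, lower of a stack of three. Bystander
- mortar_bar_b: whole mortar test bar, 160x40x40, next to the first in the stack. Bystander
- mortar_bar_c: whole mortar test bar, 160x40x40, on top of the stack. Bystander

How it is judged:
On the way, in this order (a step that is already met when the one before it is completed fails the run):
1. all four pieces of mortar lie in the tray (x of chunk_0 in the frame of tray between -0.087 and 0.087 m and y of chunk_0 in the frame of tray between -0.047 and 0.047 m and z of each of chunk_0, chunk_1, chunk_2, chunk_3 in the frame of tray below 0.06 m and x of chunk_1 in the frame of tray between -0.087 and 0.087 m and y of chunk_1 in the frame of tray between -0.047 and 0.047 m and x of chunk_2 in the frame of tray between -0.087 and 0.087 m and y of chunk_2 in the frame of tray between -0.047 and 0.047 m and x of chunk_3 in the frame of tray between -0.087 and 0.087 m and y of chunk_3 in the frame of tray between -0.047 and 0.047 m), for 0.2 s.
2. the scraper block stands upright on the worktop, let go (height (world z) of scraper below 0.007 m and angle between scraper's own z axis and vertical below 0.1 rad and contact force between the fingers and scraper below 0.1 N), for 0.2 s.
3. the lever is at the end of its stroke, the plate flat on the bed (1.70 rad or more) (value of joint lever above 1.7 rad), for 0.15 s.
At the end, for the whole second after the job is handed in: All four pieces of mortar lie inside the tray (centres within its walls and below 60 mm above its underside); the lever is back up at rest (within 0.06 rad) and still; the scraper block stands upright on the worktop (sole within 7 mm of it, tilt under 0.1 rad), at rest (all of step 1 and value of joint lever below 0.06 rad and velocity of joint lever between -0.1 and 0.1 rad/s and height (world z) of scraper below 0.007 m and angle between scraper's own z axis and vertical below 0.1 rad and linear speed of scraper below 0.02 m/s); the robot touches nothing.
It fails at once if the lever snaps back (faster than 2 rad/s) (velocity of joint lever below -2 rad/s).
It fails at once if the fingers touch a piece of mortar (over 1 N) (contact force between the fingers and chunk_0 above 1 N or contact force between the fingers and chunk_1 above 1 N or contact force between the fingers and chunk_2 above 1 N or contact force between the fingers and chunk_3 above 1 N).
It fails at once if a bystander (jug, cup, calculator, stacked mortar bars) is moved by more than 30 mm (distance of any of steel_jug, steel_cup, calculator, mortar_bar_a, mortar_bar_b, mortar_bar_c from where it was at the start of the episode above 0.03 m).
It also fails if it takes over 72 s, if anything falls off the work surface, if the arm or the gripper's body presses on something with over 40 N, if the wrist force passes 120 N, or if a joint passes its speed limit or range.

### The arm

A 6-joint arm with a two-finger parallel gripper is mounted at the origin on a cart in front of the work surface, level with it; the furniture and walls round the work are solid. World frame = base frame: x ahead of the robot, y to its left, z up, the work surface at z = 0. Lengths are in m, angles in rad, forces in N, time in s.
With the tool pointing down it reaches from about 0.25 to 0.775 m from the base axis. Payload 4 kg.
Tool frame: the origin (TCP) lies between the finger pads; the fingertips stand 14 mm ahead of it and the grasp point (between the pads) lies 5 mm behind it; x points along the fingers, z is the direction in which the jaws open and shut, and the axes are right-handed (so a half turn about x gives the same grasp; the last joint's range is limited). The gripper opens to 94 mm and grips with 3 to 60 N. Pads are 16 mm wide; open, the fingers measure 119 mm over their backs; the gripper's body (75 mm by 177 mm) begins 78 mm behind the grasp point.
Start: joints at [-1.435, 0.087, 1.371, -0, 1.684, -0.103], TCP at [0.13, -0.534, 0.22] pointing down, gripper open.
Joint ranges: [-3.1, 3.1], [-0.76, 2.03], [0.27, 2.55], [-1.08, 4.22], [0.17, 2.65], [-2.57, 2.57]. Speed limits (rad/s): [2.79, 2.79, 3.14, 3.14, 3.14, 3.14].

### API

Orientations are given as a rotation vector (axis times angle).
In Python, from plant import manip gives the robot as it stands.
- The arm moves only by the tool step_arm, never from a script. Its argument "increments" is a list of rows, each an object of numbers: "fingers": the finger opening in cm, from 0 to 9.4; "x", "y", "z": the shift along the tool's x, y, z in cm; "spin": the turn about the tool's x in rad. A call has exactly 5 rows; each row is the pose to reach, as a shift and turn from the pose commanded when the call began, along the tool's axes at that moment; what a row does not reach only later rows make up. A row lasts 1/10 s, in which the tool goes at most 50 mm and 8.59 degrees, less where a joint would pass 70% of its speed; a pose out of reach is approached as far as the arm can. A call with a gripper value outside its range is refused whole. The fingers move at their own pace and stop on an object; "grip_force" is the grip in N (left out, the last holds). Time passes only in rows, so rows that repeat a pose let the fingers close, or fill a call up. It gives the time, the measured TCP pose, the force and the opening at its end, in the units of the state.
- manip.get_state(): the state, without advancing time (a new reading comes with each control period).
- manip.read_camera(name): name is "scene" or "top" or "wrist"; returns (picture, depth): 384x512x3 uint8, red, green, blue; 384x512 float32, m along the optical axis (not along the pixel's ray), 0 where there is no reading.
- manip.camera_info(name): a dict with "intrinsics" (3x3 intrinsics, pixels), "k1" (the pictures are not rectified: a ray, as slopes to the right and down, at radius r is drawn at 1 + k1 r^2 times it, then the intrinsics apply), "R" (3x3) and "t" (3): a world point X has camera coordinates R X + t. Camera axes: x right, y down, z forward; pixel columns grow to the right and rows downward; lengths in m; the calibration is good to about 2 mm. A picture is of the moment at which its call begins: read the wrist's pose just before it. camera_info takes no time and is no camera call; for the wrist camera it gives the pose at the moment of the call.
- manip.close_job(): hands the job in, once; it reports no verdict.
The state is a dict: "clock": time; "joint_pos": joint angles; "qvel": joint speeds; "joint_torque": joint torques, N m; "tcp_pos": TCP position; "ee_rot": TCP orientation; "contact_force": force on the tool from outside, world axes, zero at the start; "torque": the same for the moment, N m; "width": finger opening in m.
Only numpy, scipy, OpenCV 4.12 (cv2) and the standard library are available. Lean on these libraries where they do the work, as an engineer would, in place of code of your own. Each camera call takes 0.05 s, during which the arm holds its last target. There are 200 camera calls.

## Working session

There is one attempt and no reset: what is moved stays moved. The work goes in short steps, Python scripts to look and compute and a tool call to move; the robot and the scene stay as the last step left them, time stands still between calls to the robot, and variables do not carry over. Pictures are saved under pics/ and viewed, about 8 in all and at most 12, crops included, and the job is handed in when it is done.

Besides the shell and the picture viewer there is one more tool, called after "Emit:" as name([rows], argument=value, ...), one row to a line, values as JSON. step_arm: Moves the arm, as the interface text tells. Its arguments: {"type":"object","properties":{"increments":{"type":"array"},"grip_force":{"type":"number"}},"required":["increments"]}

```bash
mkdir -p pics; cat > h.py <<'E'
import numpy as np, cv2
from scipy.spatial.transform import Rotation as Rot
from plant import manip
def cam(n):
    i=manip.camera_info(n); p,d=manip.read_camera(n); return p,d,{k:np.array(v) for k,v in i.items()}
def cloud(d,i):
    K=i["intrinsics"];h,w=d.shape
    u,v=np.meshgrid(np.arange(w),np.arange(h))
    D=np.array([i["k1"]*1.0,0,0,0,0],float)
    s=cv2.undistortPointsIter(np.stack([u,v],-1).reshape(-1,1,2).astype(float),K,D,None,None,(3,50,1e-9)).reshape(h,w,2)
    P=np.concatenate([s,np.ones((h,w,1))],-1)*d[...,None]
    return (P-i["t"])@i["R"]
E
python3 - <<'E'
from h import *
print(manip.get_state())
for n in("scene","top"):
    p,d,i=cam(n);np.savez(n+"0.npz",p=p,d=d,**i)
    cv2.imwrite(f"pics/{n}0.png",p[...,::-1]); print(n,i, -i["R"].T@i["t"])
E
```

```text
{'clock': 0.0, 'joint_pos': array([-1.43510505e+00,  8.79796326e-02,  1.37220179e+00,  1.57741229e-05,
        1.68360454e+00, -1.03104257e-01]), 'qvel': array([-0.00106736,  0.00092016, -0.0013869 ,  0.00075043, -0.00069003,
        0.00011938]), 'joint_torque': array([ 7.73013599e-04, -3.40187895e+01, -3.02423000e+01,  7.19233369e-02,
        3.30881635e-02, -1.77023749e-04]), 'tcp_pos': array([ 0.13002307, -0.53389383,  0.2183173 ]), 'ee_rot': array([ 1.03302509,  1.31435112, -1.03045896]), 'contact_force': array([ 0.04352574, -1.0024397 , -0.02055025]), 'torque': array([-0.0163522 ,  0.02138172, -0.04231193]), 'width': 0.0942241078524226}
scene {'intrinsics': array([[390.25854926,   0.        , 249.01458538],
       [  0.        , 390.25854926, 194.80506437],
       [  0.        ,   0.        ,   1.        ]]), 'k1': array(-0.03027719), 'R': array([[ 0.50167996, -0.86500413,  0.0092234 ],
       [-0.59383873, -0.35212497, -0.72343871],
       [ 0.62902527,  0.35745749, -0.69032699]]), 't': array([-0.19453604,  0.46734017,  1.22293943])} [-0.39414028 -0.4408612   1.18411435]
top {'intrinsics': array([[486.00005649,   0.        , 255.56222525],
       [  0.        , 486.00005649, 197.43404935],
       [  0.        ,   0.        ,   1.        ]]), 'k1': array(0.05063483), 'R': array([[-3.89389229e-01, -9.21073079e-01, -6.41996389e-04],
       [-8.57438087e-01,  3.62741552e-01, -3.64991087e-01],
       [ 3.36416343e-01, -1.41573126e-01, -9.31010792e-01]]), 't': array([0.23471924, 0.47030178, 1.6684641 ])} [-0.06664679  0.28180526  1.72516473]
```

View pics/scene0.png

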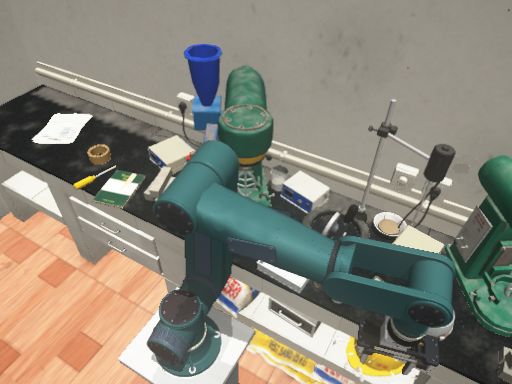

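View pics/top0.png

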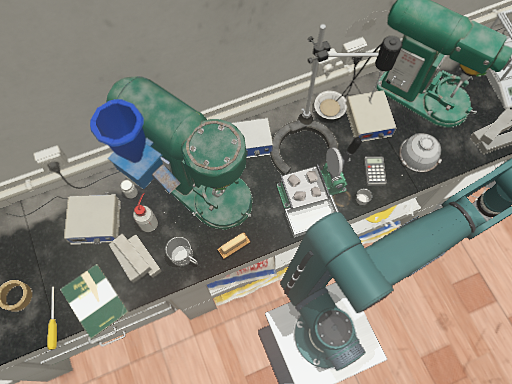

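The top view shows the bed at about (303,187) with grey chunks, the tray below it at (310,217), the black lever at (335,165), the scraper at (234,245), the jug at (178,250) and the cup at (363,197).

```bash
python3 - <<'E'
from h import *
z=np.load("top0.npz");p=z["p"];d=z["d"];i={k:z[k] for k in("intrinsics","k1","R","t")}
P=cloud(d,i);np.save("P0.npy",P)
for u,v in [(280,170),(318,170),(290,205),(330,203),(300,195),(312,205),(305,215),(335,165),(335,158),(330,185),(234,245),(222,250),(246,238),(178,250),(363,197),(240,230),(215,205)]:
    print((u,v),P[v,u].round(3),p[v,u])
c=p[135:275,160:390];cv2.imwrite("pics/crop0.png",cv2.resize(c,None,fx=3.4,fy=3.4,interpolation=cv2.INTER_CUBIC)[...,::-1])
# scraper: pale wood colours
hsv=cv2.cvtColor(p,cv2.COLOR_RGB2HSV)
R=(P[...,0]>.2)&(P[...,0]<.8)&(abs(P[...,1])<.5)
m=R&(hsv[...,0]<25)&(hsv[...,1]>70)&(hsv[...,2]>100)&(P[...,2]>.01)&(P[...,2]<.09)
n,l,s,ce=cv2.connectedComponentsWithStats(m.astype(np.uint8))
for k in range(1,n):
    if s[k,4]>25:
        q=P[l==k];print(s[k],ce[k],q.min(0).round(3),q.max(0).round(3)); 
        t=q[q[:,2]>.055]
        if len(t)>5: print(len(t),cv2.minAreaRect(t[:,:2].astype(np.float32)*1000),t.mean(0))
# bed plane
b=(abs(P[...,2]-.06)<.006)&(P[...,0]>.35)&(P[...,0]<.75)&(P[...,1]<.15)&(P[...,1]>-.2)
n,l,s,ce=cv2.connectedComponentsWithStats(b.astype(np.uint8))
for k in range(1,n):
    if s[k,4]>60:
        q=P[l==k];print("bed",s[k],q.min(0).round(3),q.max(0).round(3),cv2.minAreaRect(q[:,:2].astype(np.float32)*1000))
E
```

```text
(280, 170) [ 0.618 -0.109  0.018] [48 47 43]
(318, 170) [ 0.541 -0.227  0.073] [53 52 50]
(290, 205) [ 0.456 -0.074  0.068] [72 74 71]
(330, 203) [ 0.425 -0.23   0.005] [203 204 199]
(300, 195) [ 0.472 -0.12   0.084] [183 174 167]
(312, 205) [ 0.442 -0.163  0.011] [137 138 133]
(305, 215) [ 0.418 -0.123  0.002] [240 241 235]
(335, 165) [ 0.476 -0.238  0.234] [108 108 104]
(335, 158) [ 0.494 -0.244  0.249] [107 106 103]
(330, 185) [ 0.477 -0.249  0.048] [73 97 81]
(234, 245) [0.399 0.169 0.055] [181 153 112]
(222, 250) [0.397 0.215 0.064] [119 100  72]
(246, 238) [0.415 0.117 0.025] [192 147  98]
(178, 250) [ 0.479  0.361 -0.005] [197 197 191]
(363, 197) [ 0.4   -0.359 -0.003] [238 235 228]
(240, 230) [ 0.462  0.122 -0.009] [66 64 60]
(215, 205) [0.541 0.181 0.123] [142 160 148]
[218 233  32  26 370] [233.17837838 245.13783784] [0.379 0.11  0.011] [0.435 0.227 0.075]
180 ((409.0277099609375, 167.9822540283203), (27.66668701171875, 97.78182220458984), 12.351699829101562) [0.40772628 0.17045292 0.06477009]
bed [282 169  42  41 614] [ 0.432 -0.2    0.054] [ 0.577 -0.073  0.066] ((505.577392578125, -141.19815063476562), (126.55223083496094, 137.01499938964844), 84.27169799804688)
```

View pics/crop0.png

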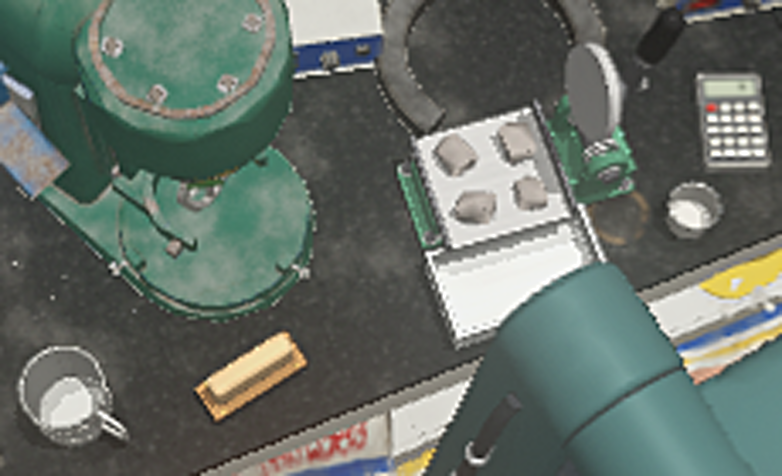

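The crop confirms the layout: scraper ridge running lower-left to upper-right, four chunks spread 2x2 on the bed, tray in front, raised plate at right with black grip at crop (660,40). Now a tighter bed fit and the first move's numbers.

```bash
python3 - <<'E'
from h import *
P=np.load("P0.npy");z=np.load("top0.npz");p=z["p"]
hsv=cv2.cvtColor(p,cv2.COLOR_RGB2HSV)
reg=(P[...,0]>.38)&(P[...,0]<.65)&(P[...,1]<0)&(P[...,1]>-.26)
b=reg&(P[...,2]>.052)&(P[...,2]<.115)&(hsv[...,1]<45)
b=cv2.morphologyEx(b.astype(np.uint8),cv2.MORPH_OPEN,np.ones((3,3)))
n,l,s,ce=cv2.connectedComponentsWithStats(b)
for k in range(1,n):
    if s[k,4]>60:
        q=P[l==k];print("bed",s[k],q.min(0).round(3),q.max(0).round(3),cv2.minAreaRect(q[:,:2].astype(np.float32)*1000))
# chunks
c=reg&(P[...,2]>.074)&(P[...,2]<.1)&(hsv[...,2]>60)
n,l,s,ce=cv2.connectedComponentsWithStats(c.astype(np.uint8))
for k in range(1,n):
    if s[k,4]>12: q=P[l==k];print("hi",s[k],q.mean(0).round(3),q.max(0).round(3))
g=(P[...,2]>.27)&(P[...,2]<.38)&(P[...,0]>.4)&(P[...,0]<.6)&(P[...,1]<-.2)&(P[...,1]>-.4)
q=P[g];print("grip",len(q),q.mean(0),q.min(0),q.max(0))
S=manip.get_state();R=Rot.from_rotvec(S["ee_rot"]).as_matrix();print(R.round(3))
yaw=np.degrees(np.arctan2(R[1,2],R[0,2]));print("jaw yaw",yaw)
D=np.array([.409,.168,.22])-S["tcp_pos"];print("shift cm",(R.T@D*100).round(2))
# tray
t=(P[...,0]>.3)&(P[...,0]<.46)&(P[...,1]<0)&(P[...,1]>-.3)&(P[...,2]>.03)&(P[...,2]<.05)
q=P[t];print("tray rim",len(q),q.min(0),q.max(0))
E
```

```text
bed [ 280  166   50   42 1332] [ 0.429 -0.234  0.052] [ 0.577 -0.073  0.102] ((503.9590148925781, -153.74755859375), (151.21885681152344, 136.85598754882812), 83.90775299072266)
hi [323 166   6   6  19] [ 0.528 -0.246  0.09 ] [ 0.541 -0.239  0.099]
hi [318 168   7  16  24] [ 0.512 -0.226  0.078] [ 0.545 -0.22   0.084]
hi [306 171  12  11  95] [ 0.524 -0.19   0.087] [ 0.549 -0.174  0.096]
hi [288 174  12  12  82] [ 0.538 -0.124  0.083] [ 0.561 -0.108  0.093]
hi [324 185   6  12  20] [ 0.453 -0.219  0.078] [ 0.477 -0.216  0.085]
hi [312 187   9   8  60] [ 0.467 -0.181  0.081] [ 0.483 -0.164  0.09 ]
hi [330 186   7   5  16] [ 0.45  -0.241  0.085] [ 0.463 -0.232  0.094]
hi [294 191  12   9  81] [ 0.473 -0.119  0.083] [ 0.488 -0.098  0.093]
grip 153 [ 0.48427844 -0.29265195  0.31862716] [ 0.47369933 -0.31627108  0.27011402] [ 0.5042008  -0.24759955  0.35215906]
[[-0.     0.972  0.237]
 [ 0.002  0.237 -0.972]
 [-1.     0.    -0.002]]
jaw yaw -76.31591301671772
shift cm [-3.000e-02  4.371e+01 -6.160e+01]
tray rim 118 [ 0.35207514 -0.25897421  0.030313  ] [ 0.45773953 -0.04575977  0.04974535]
```

```bash
cat >> h.py <<'E'
def RT(yaw):  # tool down, jaw (tool z) at yaw deg
    c,s=np.cos(np.radians(yaw)),np.sin(np.radians(yaw))
    x=np.array([0,0,-1.]);z=np.array([c,s,0]);return np.column_stack([x,np.cross(z,x),z])
def plan(start,way,fing):
    """start=(xyz,yaw); way: list of (xyz,yaw,n rows); prints calls of 5 rows"""
    seq=[];p0,y0=np.array(start[0],float),start[1]
    for q,y,n in way:
        q=np.array(q,float)
        seq+=[(p0+(q-p0)*k/n,y0+(y-y0)*k/n) for k in range(1,n+1)];p0,y0=q,y
    while len(seq)%5: seq.append(seq[-1])
    b=(np.array(start[0],float),start[1])
    for k in range(0,len(seq),5):
        R=RT(b[1])
        print([dict(fingers=fing,**{a:round(float(v),2) for a,v in zip("xyz",R.T@(q-b[0])*100)},spin=round(float(-np.radians(y-b[1])),3)) for q,y in seq[k:k+5]])
        b=seq[k+4]
def pose(s=None):
    s=s or manip.get_state();R=Rot.from_rotvec(s["ee_rot"]).as_matrix();return s["tcp_pos"].round(4),round(float(np.degrees(np.arctan2(R[1,2],R[0,2]))),2),R[2,0].round(4)
E
python3 - <<'E'
from h import *
plan(([.13,-.534,.22],-76.3),[([.405,.166,.20],12.3,18),([.409,.168,.18],12.3,2)],9.4)
P=np.load("P0.npy")
g=(P[...,0]>.575)&(P[...,0]<.72)&(P[...,1]<-.03)&(P[...,1]>-.28);q=P[g];print("behind zmax",np.percentile(q[:,2],[50,90,99,100]))
q=P[(P[...,0]>.35)&(P[...,0]<.47)&(P[...,1]<.24)&(P[...,1]>.1)];print(np.percentile(q[:,2],[2,98]))
E
```

```text
[{'fingers': 9.4, 'x': 0.11, 'y': 2.41, 'z': -3.42, 'spin': -0.086}, {'fingers': 9.4, 'x': 0.22, 'y': 4.81, 'z': -6.83, 'spin': -0.172}, {'fingers': 9.4, 'x': 0.33, 'y': 7.22, 'z': -10.25, 'spin': -0.258}, {'fingers': 9.4, 'x': 0.44, 'y': 9.62, 'z': -13.67, 'spin': -0.344}, {'fingers': 9.4, 'x': 0.56, 'y': 12.03, 'z': -17.08, 'spin': -0.43}]
[{'fingers': 9.4, 'x': 0.11, 'y': 3.61, 'z': -2.1, 'spin': -0.086}, {'fingers': 9.4, 'x': 0.22, 'y': 7.22, 'z': -4.21, 'spin': -0.172}, {'fingers': 9.4, 'x': 0.33, 'y': 10.83, 'z': -6.31, 'spin': -0.258}, {'fingers': 9.4, 'x': 0.44, 'y': 14.44, 'z': -8.42, 'spin': -0.344}, {'fingers': 9.4, 'x': 0.56, 'y': 18.05, 'z': -10.52, 'spin': -0.43}]
[{'fingers': 9.4, 'x': 0.11, 'y': 4.16, 'z': -0.41, 'spin': -0.086}, {'fingers': 9.4, 'x': 0.22, 'y': 8.32, 'z': -0.82, 'spin': -0.172}, {'fingers': 9.4, 'x': 0.33, 'y': 12.47, 'z': -1.23, 'spin': -0.258}, {'fingers': 9.4, 'x': 0.44, 'y': 16.63, 'z': -1.64, 'spin': -0.344}, {'fingers': 9.4, 'x': 0.56, 'y': 20.79, 'z': -2.05, 'spin': -0.43}]
[{'fingers': 9.4, 'x': 0.11, 'y': 3.95, 'z': 1.36, 'spin': -0.086}, {'fingers': 9.4, 'x': 0.22, 'y': 7.9, 'z': 2.72, 'spin': -0.172}, {'fingers': 9.4, 'x': 0.33, 'y': 11.85, 'z': 4.08, 'spin': -0.258}, {'fingers': 9.4, 'x': 1.33, 'y': 11.96, 'z': 4.27, 'spin': -0.258}, {'fingers': 9.4, 'x': 2.33, 'y': 12.07, 'z': 4.47, 'spin': -0.258}]
behind zmax [0.00201099 0.03896751 0.09016966 0.09817209]
[-0.71330024  0.06827266]
```

Emit:
step_arm([
  {"fingers": 9.4,"x": 0.1,"y": 2.4,"z": -3.4,"spin": -0.086},
  {"fingers": 9.4,"x": 0.2,"y": 4.8,"z": -6.8,"spin": -0.172},
  {"fingers": 9.4,"x": 0.3,"y": 7.2,"z": -10.2,"spin": -0.258},
  {"fingers": 9.4,"x": 0.4,"y": 9.6,"z": -13.7,"spin": -0.344},
  {"fingers": 9.4,"x": 0.5,"y": 12.0,"z": -17.1,"spin": -0.43},
], grip_force=40)

```text
clock: 0.6
tcp_pos: [0.2064, -0.338, 0.2138]
ee_rot: [0.702, 1.455, -0.701]
contact_force: [-0.1, 0.3, 0.6]
width: 0.0939
```

Emit:
step_arm([
  {"fingers": 9.4,"x": 0.1,"y": 3.6,"z": -2.1,"spin": -0.086},
  {"fingers": 9.4,"x": 0.2,"y": 7.2,"z": -4.2,"spin": -0.172},
  {"fingers": 9.4,"x": 0.3,"y": 10.8,"z": -6.3,"spin": -0.258},
  {"fingers": 9.4,"x": 0.4,"y": 14.4,"z": -8.4,"spin": -0.344},
  {"fingers": 9.4,"x": 0.6,"y": 18.0,"z": -10.5,"spin": -0.43},
])

```text
clock: 1.1
tcp_pos: [0.2824, -0.1443, 0.2082]
ee_rot: [0.368, 1.539, -0.368]
contact_force: [0.5, -0.4, 0.3]
width: 0.0938
```

Emit:
step_arm([
  {"fingers": 9.4,"x": 0.1,"y": 4.2,"z": -0.4,"spin": -0.086},
  {"fingers": 9.4,"x": 0.2,"y": 8.3,"z": -0.8,"spin": -0.172},
  {"fingers": 9.4,"x": 0.3,"y": 12.5,"z": -1.2,"spin": -0.258},
  {"fingers": 9.4,"x": 0.4,"y": 16.6,"z": -1.6,"spin": -0.344},
  {"fingers": 9.4,"x": 0.6,"y": 20.8,"z": -2.0,"spin": -0.43},
])

```text
clock: 1.6
tcp_pos: [0.3592, 0.0502, 0.2023]
ee_rot: [0.03, 1.57, -0.03]
contact_force: [1.2, 0.2, -0.5]
width: 0.0938
```

Emit:
step_arm([
  {"fingers": 9.4,"x": 0.1,"y": 4.0,"z": 1.4,"spin": -0.086},
  {"fingers": 9.4,"x": 0.2,"y": 7.9,"z": 2.7,"spin": -0.172},
  {"fingers": 9.4,"x": 0.3,"y": 11.9,"z": 4.1,"spin": -0.258},
  {"fingers": 9.4,"x": 0.3,"y": 11.9,"z": 4.1,"spin": -0.258},
  {"fingers": 9.4,"x": 0.3,"y": 11.9,"z": 4.1,"spin": -0.258},
])

```text
clock: 2.1
tcp_pos: [0.4046, 0.1658, 0.1986]
ee_rot: [-0.172, 1.566, 0.17]
contact_force: [0.2, -0.3, -0.2]
width: 0.0939
```

```bash
python3 - <<'E'
from h import *
print(pose())
p,d,i=cam("wrist");P=cloud(d,i);np.savez("w1.npz",p=p,d=d,P=P)
cv2.imwrite("pics/w1.png",p[...,::-1])
hsv=cv2.cvtColor(p,cv2.COLOR_RGB2HSV)
m=(hsv[...,0]<25)&(hsv[...,1]>70)&(hsv[...,2]>90)&(P[...,0]>.33)&(P[...,0]<.5)&(P[...,1]>.08)&(P[...,1]<.26)
for lo,hi in((.055,.08),(.012,.03)):
    q=P[m&(P[...,2]>lo)&(P[...,2]<hi)];print(len(q),q[:,2].mean() if len(q) else 0, cv2.minAreaRect(q[:,:2].astype(np.float32)*1000) if len(q)>5 else 0)
E
```

```text
(array([0.4046, 0.1658, 0.1986]), 12.45, np.float64(-1.0))
1707 0.06452427153967762 ((409.7884216308594, 170.255615234375), (25.974971771240234, 95.98717498779297), 10.530744552612305)
1668 0.022035540315247706 ((409.8815612792969, 170.08712768554688), (43.95368194580078, 114.28010559082031), 10.491982460021973)
```

View pics/w1.png

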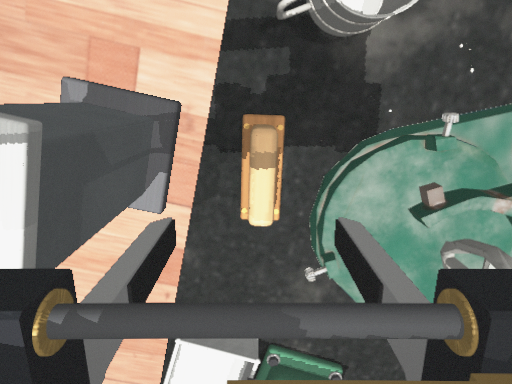

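The wrist view shows the scraper at (262,170), aligned and between the fingers, the mixer base to its right with the paddle wires at (470,255), and the tray and bed edge at the bottom.

```bash
python3 - <<'E'
from h import *
for P in (np.load("P0.npy"),np.load("w1.npz")["P"]):
    q=P[(P[...,2]>.05)&(P[...,2]<.28)&(P[...,0]>.45)&(P[...,0]<.7)&(P[...,1]>.03)&(P[...,1]<.4)]
    print(len(q),np.percentile(q,[1,5,25,50,75],axis=0).round(3) if len(q) else "")
b=([.4046,.1658,.2],12.4)
plan(b,[([.410,.170,.16],10.5,3),([.410,.170,.056],10.5,6),([.410,.170,.0525],10.5,1)],6)
print("away")
t=lambda x,y:[.504+.994*y-.106*x,-.152-.106*y-.994*x]
print(t(0,.098),t(0,-.07))
# carry: lift, move in front, over tray, over bed, behind
z=.0525+.11
plan(([.41,.17,.0525],10.5),[([.41,.17,.09],10.5,2),([.40,.06,z+.01],4,3),([.43,-.14,z+.02],-6.1,5),([*t(0,.098),z+.02],-6.1,5)],0)
E
```

```text
1032 [[0.46  0.075 0.051]
 [0.48  0.124 0.055]
 [0.566 0.211 0.089]
 [0.649 0.246 0.12 ]
 [0.676 0.273 0.18 ]]
9207 [[0.45  0.081 0.052]
 [0.451 0.136 0.056]
 [0.454 0.174 0.108]
 [0.535 0.187 0.125]
 [0.568 0.201 0.233]]
[{'fingers': 6, 'x': 1.33, 'y': 0.1, 'z': 0.21, 'spin': 0.011}, {'fingers': 6, 'x': 2.67, 'y': 0.2, 'z': 0.41, 'spin': 0.022}, {'fingers': 6, 'x': 4.0, 'y': 0.29, 'z': 0.62, 'spin': 0.033}, {'fingers': 6, 'x': 5.73, 'y': 0.29, 'z': 0.62, 'spin': 0.033}, {'fingers': 6, 'x': 7.47, 'y': 0.29, 'z': 0.62, 'spin': 0.033}]
[{'fingers': 6, 'x': 1.73, 'y': 0.0, 'z': 0.0, 'spin': -0.0}, {'fingers': 6, 'x': 3.47, 'y': 0.0, 'z': 0.0, 'spin': -0.0}, {'fingers': 6, 'x': 5.2, 'y': 0.0, 'z': 0.0, 'spin': -0.0}, {'fingers': 6, 'x': 6.93, 'y': 0.0, 'z': 0.0, 'spin': -0.0}, {'fingers': 6, 'x': 7.28, 'y': 0.0, 'z': 0.0, 'spin': -0.0}]
away
[0.6014120000000001, -0.162388] [0.43442000000000003, -0.14458]
[{'fingers': 0, 'x': -1.87, 'y': 0.0, 'z': 0.0, 'spin': -0.0}, {'fingers': 0, 'x': -3.75, 'y': 0.0, 'z': 0.0, 'spin': -0.0}, {'fingers': 0, 'x': -6.5, 'y': -3.54, 'z': -1.0, 'spin': 0.038}, {'fingers': 0, 'x': -9.25, 'y': -7.09, 'z': -1.99, 'spin': 0.076}, {'fingers': 0, 'x': -12.0, 'y': -10.63, 'z': -2.99, 'spin': 0.113}]
[{'fingers': 0, 'x': -0.2, 'y': -4.03, 'z': 0.32, 'spin': 0.035}, {'fingers': 0, 'x': -0.4, 'y': -8.06, 'z': 0.64, 'spin': 0.071}, {'fingers': 0, 'x': -0.6, 'y': -12.1, 'z': 0.96, 'spin': 0.106}, {'fingers': 0, 'x': -0.8, 'y': -16.13, 'z': 1.28, 'spin': 0.141}, {'fingers': 0, 'x': -1.0, 'y': -20.16, 'z': 1.6, 'spin': 0.176}]
[{'fingers': 0, 'x': 0.0, 'y': -0.08, 'z': 3.46, 'spin': -0.0}, {'fingers': 0, 'x': 0.0, 'y': -0.16, 'z': 6.91, 'spin': -0.0}, {'fingers': 0, 'x': 0.0, 'y': -0.24, 'z': 10.37, 'spin': -0.0}, {'fingers': 0, 'x': 0.0, 'y': -0.32, 'z': 13.83, 'spin': -0.0}, {'fingers': 0, 'x': 0.0, 'y': -0.4, 'z': 17.28, 'spin': -0.0}]
```

```bash
python3 - <<'E'
from h import *
for n,P in (("top",np.load("P0.npy")),("w",np.load("w1.npz")["P"])):
    for a in np.arange(.47,.64,.02):
        q=P[(P[...,2]>.07)&(P[...,2]<.28)&(P[...,0]>a)&(P[...,0]<a+.02)&(P[...,1]>.03)&(P[...,1]<.4)]
        print(n,a.round(2),len(q),np.percentile(q[:,1:],[5,50,95],axis=0).round(2).tolist() if len(q)>3 else "")
E
```

```text
top 0.47 49 [[0.32, 0.07], [0.37, 0.09], [0.39, 0.1]]
top 0.49 26 [[0.34, 0.08], [0.35, 0.09], [0.37, 0.1]]
top 0.51 0 
top 0.53 41 [[0.18, 0.11], [0.19, 0.12], [0.2, 0.13]]
top 0.55 42 [[0.17, 0.11], [0.19, 0.13], [0.2, 0.18]]
top 0.57 62 [[0.14, 0.1], [0.17, 0.12], [0.21, 0.19]]
top 0.59 75 [[0.07, 0.09], [0.21, 0.11], [0.4, 0.13]]
top 0.61 55 [[0.19, 0.09], [0.22, 0.12], [0.4, 0.13]]
top 0.63 23 [[0.2, 0.09], [0.21, 0.11], [0.23, 0.13]]
w 0.47 196 [[0.32, 0.07], [0.33, 0.1], [0.34, 0.1]]
w 0.49 0 
w 0.51 0 
w 0.53 1088 [[0.18, 0.11], [0.19, 0.12], [0.2, 0.13]]
w 0.55 1286 [[0.17, 0.11], [0.19, 0.13], [0.2, 0.17]]
w 0.57 1340 [[0.14, 0.1], [0.17, 0.12], [0.21, 0.17]]
w 0.59 421 [[0.14, 0.1], [0.21, 0.12], [0.22, 0.12]]
w 0.61 32 [[0.19, 0.1], [0.19, 0.1], [0.19, 0.11]]
w 0.63 0
```

Emit:
step_arm([
  {"fingers": 6,"x": 1.3,"y": 0.1,"z": 0.2,"spin": 0.011},
  {"fingers": 6,"x": 2.7,"y": 0.2,"z": 0.4,"spin": 0.022},
  {"fingers": 6,"x": 4.0,"y": 0.3,"z": 0.6,"spin": 0.033},
  {"fingers": 6,"x": 5.7,"y": 0.3,"z": 0.6,"spin": 0.033},
  {"fingers": 6,"x": 7.5,"y": 0.3,"z": 0.6,"spin": 0.033},
])

```text
clock: 2.65
tcp_pos: [0.41, 0.1692, 0.1227]
ee_rot: [-0.143, 1.567, 0.142]
contact_force: [-0.0, -0.5, 0.5]
width: 0.0604
```

Emit:
step_arm([
  {"fingers": 6,"x": 1.7,"y": 0,"z": 0,"spin": 0},
  {"fingers": 6,"x": 3.5,"y": 0,"z": 0,"spin": 0},
  {"fingers": 6,"x": 5.2,"y": 0,"z": 0,"spin": 0},
  {"fingers": 6,"x": 6.9,"y": 0,"z": 0,"spin": 0},
  {"fingers": 6,"x": 7.1,"y": 0,"z": 0,"spin": 0},
])

```text
clock: 3.15
tcp_pos: [0.4078, 0.1687, 0.05]
ee_rot: [-0.144, 1.573, 0.142]
contact_force: [0.4, -0.3, -0.4]
width: 0.0602
```

Emit:
step_arm([
  {"fingers": 2.0,"x": 0,"y": 0,"z": 0,"spin": 0},
  {"fingers": 2.0,"x": 0,"y": 0,"z": 0,"spin": 0},
  {"fingers": 2.0,"x": 0,"y": 0,"z": 0,"spin": 0},
  {"fingers": 2.0,"x": 0,"y": 0,"z": 0,"spin": 0},
  {"fingers": 2.0,"x": 0,"y": 0,"z": 0,"spin": 0},
], grip_force=45)

```text
clock: 3.65
tcp_pos: [0.4107, 0.17, 0.0541]
ee_rot: [-0.144, 1.565, 0.144]
contact_force: [-0.7, -0.1, 1.1]
width: 0.0256
```

```bash
python3 - <<'E'
from h import *
t=lambda x,y:[.504+.994*y-.106*x,-.152-.106*y-.994*x]
plan(([.41,.17,.054],10.5),[([.41,.17,.09],10.5,2),([.39,.06,.17],4,3),([.43,-.144,.19],-6.1,5),([*t(0,.098),.19],-6.1,5),([*t(0,.098),.119],-6.1,5)],2)
plan(([*t(0,.098),.117],-6.1),[([*t(0,-.02),.117],-6.1,20),([*t(0,-.065),.117],-6.1,10)],2)
E
```

```text
[{'fingers': 2, 'x': -1.8, 'y': 0.0, 'z': 0.0, 'spin': -0.0}, {'fingers': 2, 'x': -3.6, 'y': 0.0, 'z': 0.0, 'spin': -0.0}, {'fingers': 2, 'x': -6.27, 'y': -3.48, 'z': -1.32, 'spin': 0.038}, {'fingers': 2, 'x': -8.93, 'y': -6.97, 'z': -2.65, 'spin': 0.076}, {'fingers': 2, 'x': -11.6, 'y': -10.45, 'z': -3.97, 'spin': 0.113}]
[{'fingers': 2, 'x': -0.4, 'y': -4.13, 'z': 0.51, 'spin': 0.035}, {'fingers': 2, 'x': -0.8, 'y': -8.25, 'z': 1.03, 'spin': 0.071}, {'fingers': 2, 'x': -1.2, 'y': -12.38, 'z': 1.54, 'spin': 0.106}, {'fingers': 2, 'x': -1.6, 'y': -16.5, 'z': 2.05, 'spin': 0.141}, {'fingers': 2, 'x': -2.0, 'y': -20.63, 'z': 2.57, 'spin': 0.176}]
[{'fingers': 2, 'x': 0.0, 'y': -0.0, 'z': 3.45, 'spin': -0.0}, {'fingers': 2, 'x': 0.0, 'y': -0.0, 'z': 6.9, 'spin': -0.0}, {'fingers': 2, 'x': 0.0, 'y': -0.0, 'z': 10.34, 'spin': -0.0}, {'fingers': 2, 'x': 0.0, 'y': -0.01, 'z': 13.79, 'spin': -0.0}, {'fingers': 2, 'x': 0.0, 'y': -0.01, 'z': 17.24, 'spin': -0.0}]
[{'fingers': 2, 'x': 1.42, 'y': 0.0, 'z': 0.0, 'spin': -0.0}, {'fingers': 2, 'x': 2.84, 'y': 0.0, 'z': 0.0, 'spin': -0.0}, {'fingers
[... 1364 characters left out ...]
': -0.0}, {'fingers': 2, 'x': 0.0, 'y': -0.0, 'z': -2.95, 'spin': -0.0}]
[{'fingers': 2, 'x': 0.0, 'y': -0.0, 'z': -0.45, 'spin': -0.0}, {'fingers': 2, 'x': 0.0, 'y': -0.0, 'z': -0.9, 'spin': -0.0}, {'fingers': 2, 'x': 0.0, 'y': -0.0, 'z': -1.35, 'spin': -0.0}, {'fingers': 2, 'x': 0.0, 'y': -0.0, 'z': -1.8, 'spin': -0.0}, {'fingers': 2, 'x': 0.0, 'y': -0.0, 'z': -2.25, 'spin': -0.0}]
[{'fingers': 2, 'x': 0.0, 'y': -0.0, 'z': -0.45, 'spin': -0.0}, {'fingers': 2, 'x': 0.0, 'y': -0.0, 'z': -0.9, 'spin': -0.0}, {'fingers': 2, 'x': 0.0, 'y': -0.0, 'z': -1.35, 'spin': -0.0}, {'fingers': 2, 'x': 0.0, 'y': -0.0, 'z': -1.8, 'spin': -0.0}, {'fingers': 2, 'x': 0.0, 'y': -0.0, 'z': -2.25, 'spin': -0.0}]
```

Emit:
step_arm([
  {"fingers": 2,"x": -1.8,"y": 0,"z": 0,"spin": 0},
  {"fingers": 2,"x": -3.6,"y": 0,"z": 0,"spin": 0},
  {"fingers": 2,"x": -6.3,"y": -3.5,"z": -1.3,"spin": 0.038},
  {"fingers": 2,"x": -8.9,"y": -7.0,"z": -2.6,"spin": 0.076},
  {"fingers": 2,"x": -11.6,"y": -10.5,"z": -4.0,"spin": 0.113},
])

```text
clock: 4.15
tcp_pos: [0.3892, 0.0585, 0.1699]
ee_rot: [-0.055, 1.571, 0.055]
contact_force: [1.0, -0.2, -2.3]
width: 0.0257
```

Emit:
step_arm([
  {"fingers": 2,"x": -0.4,"y": -4.1,"z": 0.5,"spin": 0.035},
  {"fingers": 2,"x": -0.8,"y": -8.3,"z": 1.0,"spin": 0.071},
  {"fingers": 2,"x": -1.2,"y": -12.4,"z": 1.5,"spin": 0.106},
  {"fingers": 2,"x": -1.6,"y": -16.5,"z": 2.1,"spin": 0.141},
  {"fingers": 2,"x": -2.0,"y": -20.6,"z": 2.6,"spin": 0.176},
])

```text
clock: 4.65
tcp_pos: [0.4302, -0.146, 0.1893]
ee_rot: [0.085, 1.569, -0.084]
contact_force: [0.3, 0.1, -2.0]
width: 0.0252
```

```bash
python3 - <<'E'
from h import *
print(pose())
p,d,i=cam("wrist");P=cloud(d,i);cv2.imwrite("pics/w2.png",p[...,::-1])
hsv=cv2.cvtColor(p,cv2.COLOR_RGB2HSV)
reg=(P[...,0]>.40)&(P[...,0]<.62)&(P[...,1]<-.04)&(P[...,1]>-.28)
b=(reg&(abs(P[...,2]-.06)<.004)&(hsv[...,1]<45)).astype(np.uint8)
b=cv2.morphologyEx(b,cv2.MORPH_OPEN,np.ones((5,5)))
q=P[b>0]; print(len(q),q.mean(0),np.median(q[:,2]),q.min(0),q.max(0)); print(cv2.minAreaRect(q[:,:2].astype(np.float32)*1000))
p,d,i=cam("top");P=cloud(d,i);np.savez("t1.npz",p=p,P=P)
E
```

```text
(array([ 0.4302, -0.146 ,  0.1893]), -6.17, np.float64(-1.0))
10767 [ 0.51685455 -0.14371502  0.06033553] 0.060324896311565825 [ 0.44349371 -0.22904352  0.05730694] [ 0.5781104  -0.07941097  0.06396768]
((504.72320556640625, -154.3687744140625), (136.32005310058594, 134.62554931640625), 83.7990493774414)
```

View pics/w2.png

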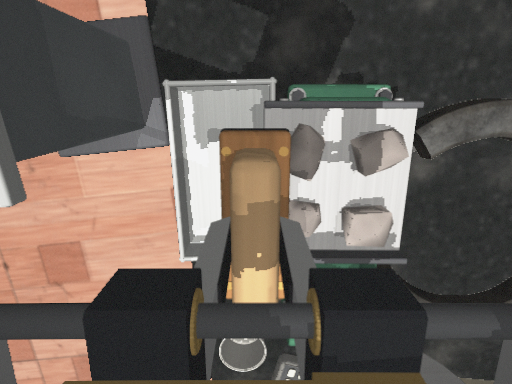

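Wrist view: block held squarely, bed (270–415, 105–250) with 4 chunks all in front of the rear edge, tray to its left. The refined bed (136.3 × 134.6 mm, centre (0.505,−0.154)) matches the given sizes.

Emit:
step_arm([
  {"fingers": 2,"x": 0,"y": 0,"z": 3.5,"spin": 0},
  {"fingers": 2,"x": 0,"y": 0,"z": 7.0,"spin": 0},
  {"fingers": 2,"x": 0,"y": 0,"z": 10.5,"spin": 0},
  {"fingers": 2,"x": 0,"y": 0,"z": 14.0,"spin": 0},
  {"fingers": 2,"x": 0,"y": 0,"z": 17.4,"spin": 0},
])

```text
clock: 5.25
tcp_pos: [0.6045, -0.1618, 0.1886]
ee_rot: [0.083, 1.571, -0.082]
contact_force: [-0.6, -1.1, -0.7]
width: 0.0254
```

Emit:
step_arm([
  {"fingers": 2,"x": 0,"y": 0,"z": 0,"spin": 0},
  {"fingers": 2,"x": 2.0,"y": 0,"z": 0,"spin": 0},
  {"fingers": 2,"x": 4.0,"y": 0,"z": 0,"spin": 0},
  {"fingers": 2,"x": 6.0,"y": 0,"z": 0,"spin": 0},
  {"fingers": 2,"x": 7.2,"y": 0,"z": 0,"spin": 0},
])

```text
clock: 5.75
tcp_pos: [0.6017, -0.1616, 0.1151]
ee_rot: [0.084, 1.573, -0.082]
contact_force: [-1.4, -0.9, -3.4]
width: 0.0256
```

Emit:
step_arm([
  {"fingers": 2,"x": 0.0,"y": -0.2,"z": 0,"spin": 0},
  {"fingers": 2,"x": 0.1,"y": -0.2,"z": -0.4,"spin": 0},
  {"fingers": 2,"x": 0.15,"y": -0.2,"z": -1.0,"spin": 0},
  {"fingers": 2,"x": 0.15,"y": -0.2,"z": -1.6,"spin": 0},
  {"fingers": 2,"x": 0.15,"y": -0.2,"z": -2.2,"spin": 0},
])

```text
clock: 6.25
tcp_pos: [0.5811, -0.1625, 0.117]
ee_rot: [0.083, 1.568, -0.084]
contact_force: [0.8, 0.1, -1.3]
width: 0.0255
```

Emit:
step_arm([
  {"fingers": 2,"x": 0,"y": 0,"z": -0.6,"spin": 0},
  {"fingers": 2,"x": 0,"y": 0,"z": -1.2,"spin": 0},
  {"fingers": 2,"x": 0,"y": 0,"z": -1.8,"spin": 0},
  {"fingers": 2,"x": 0,"y": 0,"z": -2.4,"spin": 0},
  {"fingers": 2,"x": 0,"y": 0,"z": -3.0,"spin": 0},
])

```text
clock: 6.75
tcp_pos: [0.5516, -0.1593, 0.1164]
ee_rot: [0.083, 1.568, -0.083]
contact_force: [1.7, 1.1, -0.1]
width: 0.0255
```

```bash
python3 - <<'E'
from h import *
S=manip.get_state();print(pose(S),S["contact_force"])
p,d,i=cam("wrist");cv2.imwrite("pics/w3.png",p[...,::-1])
E
```

```text
(array([ 0.5516, -0.1593,  0.1164]), -6.07, np.float64(-1.0)) [ 1.66230891  1.09652911 -0.10043413]
```

View pics/w3.png

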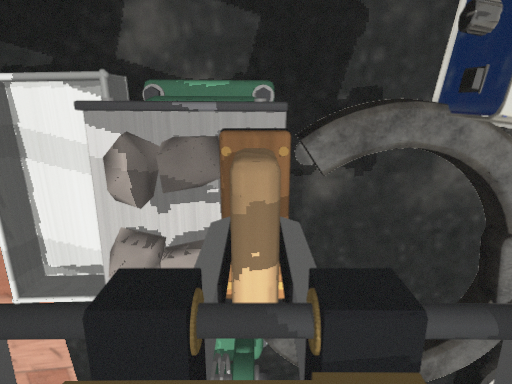

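The block pushes the chunks evenly (left pair at (160,165), right pair at (160,250)); none has slipped past. Continuing.

Emit:
step_arm([
  {"fingers": 2,"x": 0,"y": 0,"z": -0.6,"spin": 0},
  {"fingers": 2,"x": 0,"y": 0,"z": -1.2,"spin": 0},
  {"fingers": 2,"x": 0,"y": 0,"z": -1.8,"spin": 0},
  {"fingers": 2,"x": 0,"y": 0,"z": -2.4,"spin": 0},
  {"fingers": 2,"x": 0,"y": 0,"z": -3.0,"spin": 0},
])

```text
clock: 7.3
tcp_pos: [0.5213, -0.1561, 0.1161]
ee_rot: [0.083, 1.569, -0.083]
contact_force: [3.1, 0.4, -0.9]
width: 0.0258
```

Emit:
step_arm([
  {"fingers": 2,"x": 0,"y": 0,"z": -0.6,"spin": 0},
  {"fingers": 2,"x": 0,"y": 0,"z": -1.2,"spin": 0},
  {"fingers": 2,"x": 0,"y": 0,"z": -1.8,"spin": 0},
  {"fingers": 2,"x": 0,"y": 0,"z": -2.4,"spin": 0},
  {"fingers": 2,"x": 0,"y": 0,"z": -3.0,"spin": 0},
])

```text
clock: 7.8
tcp_pos: [0.4911, -0.1528, 0.1157]
ee_rot: [0.083, 1.57, -0.083]
contact_force: [2.1, -0.3, -0.9]
width: 0.0255
```

Emit:
step_arm([
  {"fingers": 2,"x": 0,"y": 0,"z": -0.5,"spin": 0},
  {"fingers": 2,"x": 0,"y": 0,"z": -1.0,"spin": 0},
  {"fingers": 2,"x": 0,"y": 0,"z": -1.5,"spin": 0},
  {"fingers": 2,"x": 0,"y": 0,"z": -2.0,"spin": 0},
  {"fingers": 2,"x": 0,"y": 0,"z": -2.5,"spin": 0},
])

```text
clock: 8.3
tcp_pos: [0.4658, -0.15, 0.1154]
ee_rot: [0.084, 1.571, -0.083]
contact_force: [-0.2, 0.7, -1.5]
width: 0.0258
```

Emit:
step_arm([
  {"fingers": 2,"x": 0,"y": 0,"z": -0.5,"spin": 0},
  {"fingers": 2,"x": 0,"y": 0,"z": -1.0,"spin": 0},
  {"fingers": 2,"x": 0,"y": 0,"z": -1.5,"spin": 0},
  {"fingers": 2,"x": 0,"y": 0,"z": -2.0,"spin": 0},
  {"fingers": 2,"x": 0,"y": 0,"z": -2.0,"spin": 0},
])

```text
clock: 8.8
tcp_pos: [0.4465, -0.1481, 0.116]
ee_rot: [0.083, 1.569, -0.084]
contact_force: [0.1, -1.2, -1.9]
width: 0.0256
```

```bash
python3 - <<'E'
from h import *
S=manip.get_state();print(pose(S),S["contact_force"])
p,d,i=cam("wrist");cv2.imwrite("pics/w4.png",p[...,::-1])
E
```

```text
(array([ 0.4465, -0.1481,  0.116 ]), -6.09, np.float64(-1.0)) [ 0.14433458 -1.15382701 -1.86818311]
```

View pics/w4.png

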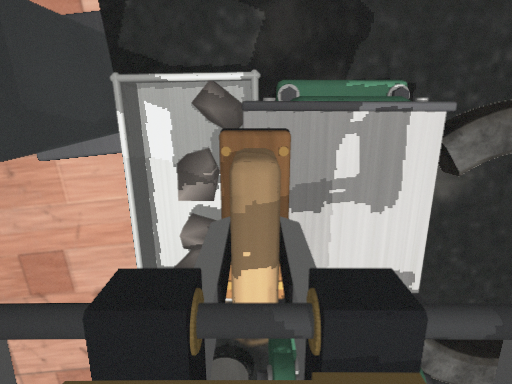

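The bed is clear; chunks lie in the tray at (218,105), (198,178), (198,232), with a fourth partly hidden by the finger. Lift, and check.

Emit:
step_arm([
  {"fingers": 2,"x": -1.5,"y": 0,"z": 0,"spin": 0},
  {"fingers": 2,"x": -3.5,"y": 0,"z": 0,"spin": 0},
  {"fingers": 2,"x": -5.5,"y": 0,"z": 0,"spin": 0},
  {"fingers": 2,"x": -6.0,"y": 3.0,"z": -0.5,"spin": -0.02},
  {"fingers": 2,"x": -6.0,"y": 7.0,"z": -1.0,"spin": -0.05},
])

```text
clock: 9.35
tcp_pos: [0.4457, -0.0782, 0.1777]
ee_rot: [0.045, 1.567, -0.047]
contact_force: [1.5, 0.6, -2.3]
width: 0.0256
```

Emit:
step_arm([
  {"fingers": 2,"x": 0,"y": 4.0,"z": -0.6,"spin": -0.05},
  {"fingers": 2,"x": 0,"y": 8.0,"z": -1.2,"spin": -0.1},
  {"fingers": 2,"x": 0,"y": 12.0,"z": -1.8,"spin": -0.14},
  {"fingers": 2,"x": 0,"y": 12.0,"z": -1.8,"spin": -0.14},
  {"fingers": 2,"x": 0,"y": 12.0,"z": -1.8,"spin": -0.14},
])

```text
clock: 9.85
tcp_pos: [0.4334, 0.0439, 0.1761]
ee_rot: [-0.068, 1.569, 0.067]
contact_force: [0.5, 0.9, -2.1]
width: 0.0259
```

```bash
python3 - <<'E'
from h import *
S=manip.get_state();print(pose(S),S["contact_force"])
out=[]
for n in("top","wrist"):
    p,d,i=cam(n);P=cloud(d,i);np.savez(n+"2.npz",p=p,P=P)
    if n=="top": out=cv2.resize(p[150:270,210:370],(800,600),interpolation=cv2.INTER_CUBIC)
    g=(P[...,0]>.30)&(P[...,0]<.60)&(P[...,1]<-.04)&(P[...,1]>-.26)
    hsv=cv2.cvtColor(p,cv2.COLOR_RGB2HSV)
    for nm,lo,hi in(("low",.012,.06),("high",.072,.12)):
        m=(g&(P[...,2]>lo)&(P[...,2]<hi)).astype(np.uint8)
        k,l,s,ce=cv2.connectedComponentsWithStats(m)
        for j in range(1,k):
            if s[j,4]>(12 if n=="top" else 80): q=P[l==j];print(n,nm,s[j],q.mean(0).round(3),q.min(0).round(3),q.max(0).round(3))
cv2.imwrite("pics/t2.png",out[...,::-1])
E
```

```text
(array([0.4334, 0.0439, 0.1761]), 4.94, np.float64(-1.0)) [ 0.47007899  0.85158482 -2.05570984]
top low [312 167   6   7  22] [ 0.555 -0.221  0.056] [ 0.54  -0.23   0.046] [ 0.568 -0.213  0.059]
top low [293 168  48  63 886] [ 0.454 -0.192  0.047] [ 0.341 -0.26   0.012] [ 0.572 -0.109  0.06 ]
top low [277 181  19  34 164] [ 0.497 -0.075  0.032] [ 0.436 -0.092  0.012] [ 0.572 -0.054  0.06 ]
top low [309 213   7   9  38] [ 0.396 -0.14   0.026] [ 0.382 -0.149  0.014] [ 0.412 -0.131  0.035]
top high [323 163  17  28 117] [ 0.48  -0.246  0.101] [ 0.435 -0.26   0.073] [ 0.541 -0.233  0.119]
top high [316 164  11  25  47] [ 0.514 -0.225  0.077] [ 0.465 -0.232  0.073] [ 0.561 -0.218  0.084]
top high [326 189   4   8  15] [ 0.443 -0.218  0.076] [ 0.431 -0.222  0.072] [ 0.457 -0.213  0.079]
wrist low [171 248  29  20 394] [ 0.367 -0.048  0.031] [ 0.355 -0.068  0.012] [ 0.379 -0.044  0.044]
wrist low [238 339  61  41 736] [ 0.458 -0.145  0.059] [ 0.434 -0.179  0.049] [ 0.495 -0.117  0.06 ]
wrist low [210 345  14  35 323] [ 0.408 -0.18   0.032] [ 0.402 -0.198  0.014] [ 0.416 -0.165  0.042]
```

View pics/t2.png

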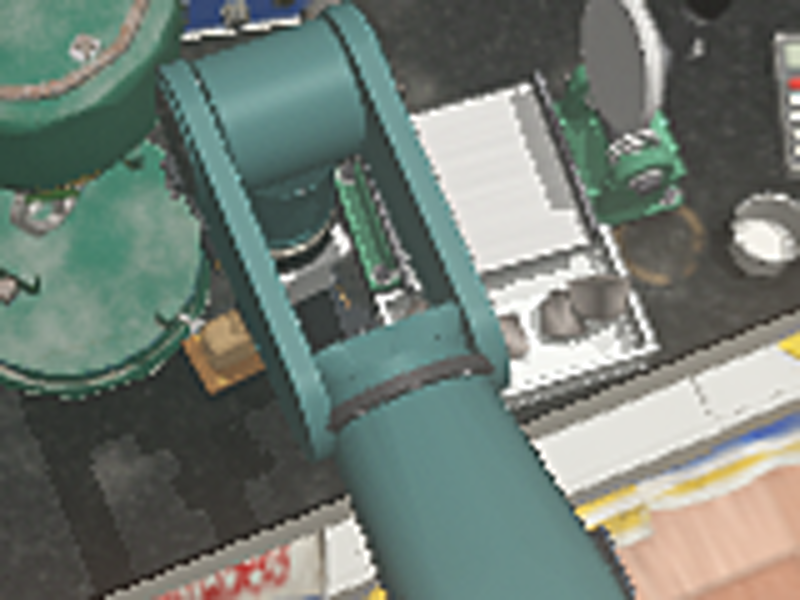

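Top view: bed empty, three chunks in the tray at (515,335), (560,315), (600,295), the fourth at the left end (400,300) peeking past the arm.

```bash
python3 - <<'E'
from h import *
plan(([.4334,.0439,.177],4.94),[([.405,.10,.15],8,3),([.406,.16,.09],10.5,4),([.406,.16,.06],10.5,2),([.406,.16,.054],10.5,1)],2)
E
```

```text
[{'fingers': 2, 'x': 0.9, 'y': 1.94, 'z': -0.78, 'spin': -0.018}, {'fingers': 2, 'x': 1.8, 'y': 3.89, 'z': -1.56, 'spin': -0.036}, {'fingers': 2, 'x': 2.7, 'y': 5.83, 'z': -2.35, 'spin': -0.053}, {'fingers': 2, 'x': 4.2, 'y': 7.33, 'z': -2.19, 'spin': -0.064}, {'fingers': 2, 'x': 5.7, 'y': 8.82, 'z': -2.04, 'spin': -0.075}]
[{'fingers': 2, 'x': 1.5, 'y': 1.48, 'z': 0.27, 'spin': -0.011}, {'fingers': 2, 'x': 3.0, 'y': 2.95, 'z': 0.53, 'spin': -0.022}, {'fingers': 2, 'x': 4.5, 'y': 2.95, 'z': 0.53, 'spin': -0.022}, {'fingers': 2, 'x': 6.0, 'y': 2.95, 'z': 0.53, 'spin': -0.022}, {'fingers': 2, 'x': 6.6, 'y': 2.95, 'z': 0.53, 'spin': -0.022}]
```

Emit:
step_arm([
  {"fingers": 2,"x": 0.9,"y": 1.9,"z": -0.8,"spin": -0.018},
  {"fingers": 2,"x": 1.8,"y": 3.9,"z": -1.6,"spin": -0.036},
  {"fingers": 2,"x": 2.7,"y": 5.8,"z": -2.3,"spin": -0.053},
  {"fingers": 2,"x": 4.2,"y": 7.3,"z": -2.2,"spin": -0.064},
  {"fingers": 2,"x": 5.7,"y": 8.8,"z": -2.0,"spin": -0.075},
])

```text
clock: 10.45
tcp_pos: [0.4066, 0.1285, 0.1188]
ee_rot: [-0.123, 1.566, 0.123]
contact_force: [0.5, 0.9, -2.0]
width: 0.0255
```

Emit:
step_arm([
  {"fingers": 2,"x": 1.5,"y": 1.5,"z": 0.3,"spin": -0.011},
  {"fingers": 2,"x": 3.0,"y": 3.0,"z": 0.5,"spin": -0.022},
  {"fingers": 2,"x": 4.5,"y": 3.0,"z": 0.5,"spin": -0.022},
  {"fingers": 2,"x": 5.8,"y": 3.0,"z": 0.5,"spin": -0.022},
  {"fingers": 2,"x": 6.2,"y": 3.0,"z": 0.5,"spin": -0.022},
])

```text
clock: 10.95
tcp_pos: [0.4055, 0.1584, 0.0552]
ee_rot: [-0.141, 1.569, 0.14]
contact_force: [-0.1, 0.6, -1.9]
width: 0.026
```

Emit:
step_arm([
  {"fingers": 2,"x": 0.1,"y": 0,"z": 0,"spin": 0},
  {"fingers": 2,"x": 0.2,"y": 0,"z": 0,"spin": 0},
  {"fingers": 2,"x": 0.3,"y": 0,"z": 0,"spin": 0},
  {"fingers": 2,"x": 0.3,"y": 0,"z": 0,"spin": 0},
  {"fingers": 2,"x": 0.3,"y": 0,"z": 0,"spin": 0},
])

```text
clock: 11.45
tcp_pos: [0.4065, 0.1598, 0.0544]
ee_rot: [-0.142, 1.565, 0.142]
contact_force: [-0.1, -0.7, -2.1]
width: 0.026
```

Emit:
step_arm([
  {"fingers": 2,"x": 0.1,"y": 0,"z": 0,"spin": 0},
  {"fingers": 2,"x": 0.15,"y": 0,"z": 0,"spin": 0},
  {"fingers": 4.5,"x": 0.15,"y": 0,"z": 0,"spin": 0},
  {"fingers": 5.5,"x": 0.15,"y": 0,"z": 0,"spin": 0},
  {"fingers": 5.5,"x": 0.15,"y": 0,"z": 0,"spin": 0},
])

```text
clock: 11.95
tcp_pos: [0.4064, 0.1599, 0.0526]
ee_rot: [-0.142, 1.566, 0.142]
contact_force: [-0.3, 0.5, 0.2]
width: 0.0465
```

Emit:
step_arm([
  {"fingers": 5.5,"x": -0.5,"y": 0,"z": 0,"spin": 0},
  {"fingers": 5.5,"x": -2.5,"y": 0,"z": 0,"spin": 0},
  {"fingers": 5.5,"x": -5.0,"y": 0,"z": 0,"spin": 0},
  {"fingers": 5.5,"x": -8.0,"y": 0,"z": 0,"spin": 0},
  {"fingers": 5.5,"x": -11.0,"y": 0,"z": 0,"spin": 0},
])

```text
clock: 12.45
tcp_pos: [0.4059, 0.1597, 0.1636]
ee_rot: [-0.142, 1.566, 0.142]
contact_force: [0.6, 0.0, -0.9]
width: 0.0551
```

```bash
python3 - <<'E'
from h import *
print(pose())
p,d,i=cam("wrist");P=cloud(d,i)
hsv=cv2.cvtColor(p,cv2.COLOR_RGB2HSV)
m=(hsv[...,0]<25)&(hsv[...,1]>70)&(hsv[...,2]>90)&(P[...,0]>.33)&(P[...,0]<.5)&(P[...,1]>.05)&(P[...,1]<.26)
for lo,hi in((.055,.08),(.012,.03)):
    q=P[m&(P[...,2]>lo)&(P[...,2]<hi)];print(len(q),q[:,2].mean() if len(q) else 0, cv2.minAreaRect(q[:,:2].astype(np.float32)*1000) if len(q)>5 else 0)
plan(([.4065,.1598,.163],10.5),[([.38,.10,.19],6,2),([.36,-.05,.30],-2,5),([.44,-.26,.40],-6.2,6),([.489,-.300,.40],-6.2,2)],5.5)
E
```

```text
(array([0.4059, 0.1597, 0.1636]), 10.37, np.float64(-1.0))
2130 0.06457589114985984 ((405.73626708984375, 159.9308319091797), (25.84343719482422, 96.58563995361328), 10.955696105957031)
2001 0.02202535030346618 ((405.8789978027344, 159.72531127929688), (43.84880065917969, 115.01030731201172), 10.290536880493164)
[{'fingers': 5.5, 'x': -1.35, 'y': -2.7, 'z': -1.85, 'spin': 0.039}, {'fingers': 5.5, 'x': -2.7, 'y': -5.4, 'z': -3.7, 'spin': 0.079}, {'fingers': 5.5, 'x': -4.9, 'y': -8.27, 'z': -4.64, 'spin': 0.106}, {'fingers': 5.5, 'x': -7.1, 'y': -11.15, 'z': -5.58, 'spin': 0.134}, {'fingers': 5.5, 'x': -9.3, 'y': -14.03, 'z': -6.52, 'spin': 0.162}]
[{'fingers': 5.5, 'x': -2.2, 'y': -2.99, 'z': -0.46, 'spin': 0.028}, {'fingers': 5.5, 'x': -4.4, 'y': -5.98, 'z': -0.93, 'spin': 0.056}, {'fingers': 5.5, 'x': -6.07, 'y': -9.51, 'z': 0.33, 'spin': 0.068}, {'fingers': 5.5, 'x': -7.73, 'y': -13.04, 'z': 1.59, 'spin': 0.08}, {'fingers': 5.5, 'x': -9.4, 'y': -16.56, 'z': 2.85, 'spin': 0.093}]
[{'fingers': 5.5, 'x': -1.67, 'y': -3.4, 'z': 1.58, 'spin': 0.012}, {'fingers': 5.5, 'x': -3.33, 'y': -6.79, 'z': 3.16, 'spin': 0.024}, {'fingers': 5.5, 'x': -5.0, 'y': -10.19, 'z': 4.74, 'spin': 0.037}, {'fingers': 5.5, 'x': -5.0, 'y': -12.01, 'z': 7.33, 'spin': 0.037}, {'fingers': 5.5, 'x': -5.0, 'y': -13.83, 'z': 9.91, 'spin': 0.037}]
```

Emit:
step_arm([
  {"fingers": 5.5,"x": -1.4,"y": -2.7,"z": -1.9,"spin": 0.039},
  {"fingers": 5.5,"x": -2.7,"y": -5.4,"z": -3.7,"spin": 0.079},
  {"fingers": 5.5,"x": -4.9,"y": -8.3,"z": -4.6,"spin": 0.106},
  {"fingers": 5.5,"x": -7.1,"y": -11.2,"z": -5.6,"spin": 0.134},
  {"fingers": 5.5,"x": -9.3,"y": -14.0,"z": -6.5,"spin": 0.162},
])

```text
clock: 13.0
tcp_pos: [0.3669, 0.0093, 0.2564]
ee_rot: [-0.014, 1.57, 0.014]
contact_force: [-0.4, -0.7, -0.4]
width: 0.055
```

Emit:
step_arm([
  {"fingers": 5.5,"x": -2.2,"y": -3.0,"z": -0.5,"spin": 0.028},
  {"fingers": 5.5,"x": -4.4,"y": -6.0,"z": -0.9,"spin": 0.056},
  {"fingers": 5.5,"x": -6.1,"y": -9.5,"z": 0.3,"spin": 0.068},
  {"fingers": 5.5,"x": -7.7,"y": -13.0,"z": 1.6,"spin": 0.08},
  {"fingers": 5.5,"x": -9.4,"y": -16.6,"z": 2.9,"spin": 0.093},
])

```text
clock: 13.5
tcp_pos: [0.3998, -0.1565, 0.3504]
ee_rot: [0.058, 1.569, -0.059]
contact_force: [0.4, 0.5, 0.0]
width: 0.0548
```

Emit:
step_arm([
  {"fingers": 5.5,"x": -1.7,"y": -3.4,"z": 1.6,"spin": 0.012},
  {"fingers": 5.5,"x": -3.3,"y": -6.8,"z": 3.2,"spin": 0.024},
  {"fingers": 5.5,"x": -5.0,"y": -10.2,"z": 4.7,"spin": 0.036},
  {"fingers": 5.5,"x": -5.0,"y": -10.2,"z": 4.7,"spin": 0.036},
  {"fingers": 5.5,"x": -5.0,"y": -10.2,"z": 4.7,"spin": 0.036},
])

```text
clock: 14.0
tcp_pos: [0.4391, -0.2607, 0.3988]
ee_rot: [0.088, 1.57, -0.086]
contact_force: [-0.8, -0.5, 0.2]
width: 0.055
```

```bash
python3 - <<'E'
from h import *
print(pose())
for n in("top","wrist"):
    p,d,i=cam(n);P=cloud(d,i);np.savez(n+"3.npz",p=p,P=P)
    if n=="wrist": cv2.imwrite("pics/w5.png",p[...,::-1])
    g=(P[...,0]>.45)&(P[...,0]<.53)&(P[...,1]<-.24)&(P[...,1]>-.36)&(P[...,2]>.25)&(P[...,2]<.36)&(p.max(-1)<90)
    q=P[g]
    for a in np.arange(.25,.36,.02):
        s=q[(q[:,2]>a)&(q[:,2]<a+.02)]
        if len(s)>5: print(n,a.round(2),len(s),s.mean(0).round(4),s.min(0).round(3),s.max(0).round(3))
E
```

```text
(array([ 0.4391, -0.2607,  0.3988]), -6.35, np.float64(-1.0))
top 0.33 6 [ 0.4862 -0.3053  0.3459] [ 0.479 -0.307  0.343] [ 0.495 -0.303  0.35 ]
wrist 0.25 217 [ 0.4882 -0.2816  0.2618] [ 0.481 -0.296  0.25 ] [ 0.496 -0.277  0.27 ]
wrist 0.27 141 [ 0.4863 -0.2847  0.2855] [ 0.475 -0.296  0.27 ] [ 0.502 -0.281  0.29 ]
wrist 0.29 292 [ 0.488  -0.2865  0.299 ] [ 0.474 -0.298  0.29 ] [ 0.502 -0.282  0.31 ]
wrist 0.31 99 [ 0.4962 -0.2911  0.3186] [ 0.487 -0.299  0.31 ] [ 0.501 -0.286  0.33 ]
wrist 0.33 39 [ 0.4983 -0.2968  0.3358] [ 0.496 -0.302  0.331] [ 0.501 -0.292  0.341]
```

View pics/w5.png

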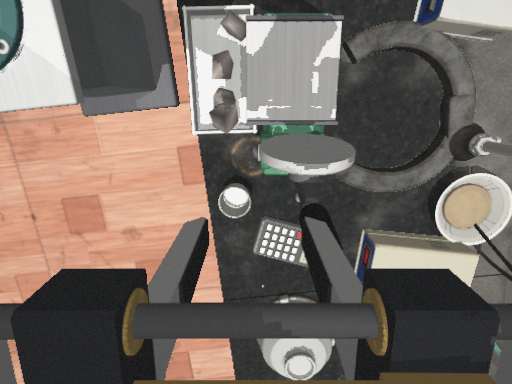

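Wrist view: all four chunks are in the tray ((233,25), (222,65), (222,110) with two overlapping), the plate is at (305,152) and the black grip at (315,215) — matching the predicted (0.489,−0.300,0.317).

Emit:
step_arm([
  {"fingers": 5.5,"x": 0,"y": -1.7,"z": 2.6,"spin": 0},
  {"fingers": 5.5,"x": 0,"y": -3.5,"z": 5.3,"spin": 0},
  {"fingers": 5.5,"x": 0,"y": -3.5,"z": 5.3,"spin": 0},
  {"fingers": 5.5,"x": 1.5,"y": -3.5,"z": 5.3,"spin": 0},
  {"fingers": 5.5,"x": 3.0,"y": -3.5,"z": 5.3,"spin": 0},
])

```text
clock: 14.6
tcp_pos: [0.4874, -0.2993, 0.37]
ee_rot: [0.085, 1.568, -0.086]
contact_force: [-0.5, -1.1, 0.6]
width: 0.0551
```

Emit:
step_arm([
  {"fingers": 5.5,"x": 2.0,"y": 0,"z": 0,"spin": 0},
  {"fingers": 5.5,"x": 4.0,"y": 0,"z": 0,"spin": 0},
  {"fingers": 5.5,"x": 5.8,"y": 0,"z": 0,"spin": 0},
  {"fingers": 5.5,"x": 5.8,"y": 0,"z": 0,"spin": 0},
  {"fingers": 5.5,"x": 5.8,"y": 0,"z": 0,"spin": 0},
])

```text
clock: 15.1
tcp_pos: [0.4873, -0.2996, 0.3123]
ee_rot: [0.085, 1.569, -0.086]
contact_force: [-0.6, 0.3, 0.3]
width: 0.0549
```

Emit:
step_arm([
  {"fingers": 2,"x": 0,"y": 0,"z": 0,"spin": 0},
  {"fingers": 2,"x": 0,"y": 0,"z": 0,"spin": 0},
  {"fingers": 2,"x": 0,"y": 0,"z": 0,"spin": 0},
  {"fingers": 2,"x": 0,"y": 0,"z": 0,"spin": 0},
  {"fingers": 2,"x": 0,"y": 0,"z": 0,"spin": 0},
], grip_force=40)

```text
clock: 15.6
tcp_pos: [0.4885, -0.301, 0.3122]
ee_rot: [0.085, 1.567, -0.087]
contact_force: [2.4, 0.4, 1.1]
width: 0.0272
```

```bash
cat > arc.py <<'E'
from h import *
S=manip.get_state();t,y,_=pose(S);print(t,y,S["contact_force"],S["width"])
c=np.array([.505,-.154]);bx=np.array([-.108,-.994])
g=t+[0,0,.005];r=np.array([(g[:2]-c)@bx-.110,g[2]-.105]);print("rel hinge",r,np.hypot(*r),np.degrees(np.arctan2(r[0],r[1])))
def at(th):
    co,s=np.cos(th),np.sin(th);return np.array([r[0]*co-r[1]*s-r[0], r[0]*s+r[1]*co-r[1]])*100
T=[at(x) for x in np.arange(0,1.8001,.0875)]
for k in range(0,20,5):
    print([(round(float(-(T[k+j][1]-T[k][1])),2),round(float(-(T[k+j][0]-T[k][0])),2)) for j in range(1,6)])
E
python3 arc.py
```

```text
[ 0.4885 -0.301   0.3122] -6.28 [2.39577014 0.3709891  1.10662479] 0.027167165964155127
rel hinge [0.0379 0.2122] 0.21555799683611834 10.126540676600953
[(-0.25, 1.87), (-0.34, 3.75), (-0.26, 5.64), (-0.01, 7.51), (0.39, 9.35)]
[(0.57, 1.8), (1.29, 3.54), (2.16, 5.21), (3.17, 6.8), (4.32, 8.3)]
[(1.27, 1.39), (2.66, 2.66), (4.16, 3.81), (5.75, 4.82), (7.43, 5.69)]
[(1.74, 0.72), (3.54, 1.28), (5.38, 1.69), (7.25, 1.93), (9.14, 2.01)]
```

Emit:
step_arm([
  {"fingers": 2,"x": -0.25,"y": 1.87,"z": 0,"spin": 0},
  {"fingers": 2,"x": -0.34,"y": 3.75,"z": 0,"spin": 0},
  {"fingers": 2,"x": -0.26,"y": 5.64,"z": 0,"spin": 0},
  {"fingers": 2,"x": 0,"y": 7.5,"z": 0,"spin": 0},
  {"fingers": 2,"x": 0.4,"y": 9.35,"z": 0,"spin": 0},
])

```text
clock: 16.1
tcp_pos: [0.4987, -0.2104, 0.31]
ee_rot: [0.082, 1.564, -0.095]
contact_force: [2.6, -4.8, 4.2]
width: 0.0272
```

```bash
python3 arc.py | head -3
```

```text
[ 0.4987 -0.2104  0.31  ] -6.48 [ 2.62700943 -4.81961083  4.20325149] 0.02717739240467551
rel hinge [-0.053258  0.21    ] 0.21664813538085206 -14.230722707206036
[(0.55, 1.81), (1.25, 3.57), (2.1, 5.27), (3.1, 6.88), (4.23, 8.4)]
```

Emit:
step_arm([
  {"fingers": 2,"x": 0.57,"y": 1.8,"z": 0,"spin": 0},
  {"fingers": 2,"x": 1.29,"y": 3.54,"z": 0,"spin": 0},
  {"fingers": 2,"x": 2.16,"y": 5.2,"z": 0,"spin": 0},
  {"fingers": 2,"x": 3.17,"y": 6.8,"z": 0,"spin": 0},
  {"fingers": 2,"x": 4.3,"y": 8.3,"z": 0,"spin": 0},
])

```text
clock: 16.6
tcp_pos: [0.5084, -0.1245, 0.2707]
ee_rot: [0.084, 1.559, -0.087]
contact_force: [-1.6, 4.5, 17.2]
width: 0.0272
```

Emit:
step_arm([
  {"fingers": 2,"x": 1.27,"y": 1.4,"z": 0,"spin": 0},
  {"fingers": 2,"x": 2.66,"y": 2.66,"z": 0,"spin": 0},
  {"fingers": 2,"x": 4.16,"y": 3.8,"z": 0,"spin": 0},
  {"fingers": 2,"x": 5.75,"y": 4.8,"z": 0,"spin": 0},
  {"fingers": 2,"x": 7.43,"y": 5.7,"z": 0,"spin": 0},
])

```text
clock: 17.1
tcp_pos: [0.5155, -0.0615, 0.1974]
ee_rot: [0.092, 1.559, -0.072]
contact_force: [-3.0, 18.7, 21.5]
width: 0.0268
```

Emit:
step_arm([
  {"fingers": 2,"x": 1.74,"y": 0.7,"z": 0,"spin": 0},
  {"fingers": 2,"x": 3.54,"y": 1.28,"z": 0,"spin": 0},
  {"fingers": 2,"x": 5.38,"y": 1.7,"z": 0,"spin": 0},
  {"fingers": 2,"x": 7.25,"y": 1.93,"z": 0,"spin": 0},
  {"fingers": 2,"x": 9.0,"y": 2.0,"z": 0,"spin": 0},
])

```text
clock: 17.6
tcp_pos: [0.5181, -0.0373, 0.1043]
ee_rot: [0.1, 1.562, -0.065]
contact_force: [0.1, 29.1, 14.8]
width: 0.027
```

```bash
python3 arc.py | head -3; python3 - <<'E'
from h import *
p,d,i=cam("wrist");cv2.imwrite("pics/w6.png",p[...,::-1])
E
```

```text
[ 0.5181 -0.0373  0.1043] -6.02 [ 0.06268186 29.09717988 14.79937741] 0.026987632993345764
rel hinge [-0.2274146  0.0043   ] 0.22745524899012554 -88.91676920806337
[(1.99, -0.05), (3.97, -0.27), (5.92, -0.67), (7.82, -1.23), (9.68, -1.96)]
```

View pics/w6.png

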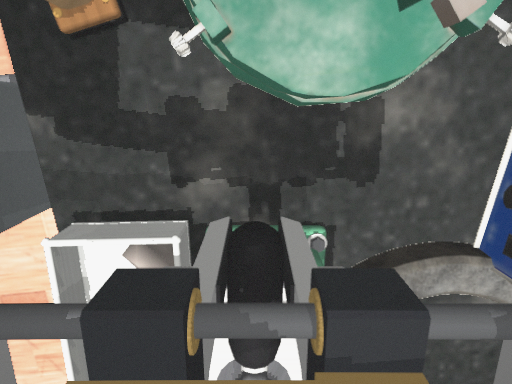

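The wrist view shows the grip held horizontally between the fingers at (255,290). The tool sits 12 mm outward with 29 N sideways, so I relieve that and press a little further down.

Emit:
step_arm([
  {"fingers": 2,"x": 0.1,"y": 0.3,"z": 0,"spin": 0},
  {"fingers": 2,"x": 0.3,"y": 0.6,"z": 0,"spin": 0},
  {"fingers": 2,"x": 0.5,"y": 0.9,"z": 0,"spin": 0},
  {"fingers": 2,"x": 0.7,"y": 1.0,"z": 0,"spin": 0},
  {"fingers": 2,"x": 0.8,"y": 1.0,"z": 0,"spin": 0},
])

```text
clock: 18.15
tcp_pos: [0.5181, -0.0371, 0.0957]
ee_rot: [0.087, 1.565, -0.083]
contact_force: [-2.7, 5.6, 12.7]
width: 0.0267
```

```bash
python3 arc.py | head -3; python3 - <<'E'
from h import *
S=manip.get_state();print(S["torque"],pose(S))
for n in("top","scene"):
    p,d,i=cam(n);P=cloud(d,i)
    c=np.array([.505,-.154]);X=(P[...,:2]-c)@np.array([-.108,-.994]);Y=(P[...,:2]-c)@np.array([.994,-.108])
    for a in np.arange(-.11,.12,.02):
        q=P[(X>a)&(X<a+.02)&(abs(Y)<.012)&(P[...,2]>.05)&(P[...,2]<.16)]
        if len(q)>3: print(n,a.round(2),len(q),np.percentile(q[:,2],[10,50,90]).round(3))
E
```

```text
[ 0.5181 -0.0371  0.0957] -6.21 [-2.69334993  5.6147634  12.7337322 ] 0.0266781408012638
rel hinge [-0.2276134 -0.0043   ] 0.22765401349319545 -91.08228491160857
[(1.99, -0.12), (3.96, -0.42), (5.89, -0.89), (7.78, -1.53), (9.6, -2.33)]
[0.75127651 0.28216442 0.13729144] (array([ 0.5181, -0.0371,  0.0957]), -6.21, np.float64(-1.0))
top -0.07 10 [0.122 0.127 0.133]
top -0.05 10 [0.124 0.127 0.133]
top -0.03 4 [0.121 0.123 0.125]
top 0.01 15 [0.105 0.121 0.126]
top 0.03 43 [0.075 0.111 0.123]
top 0.05 57 [0.058 0.101 0.119]
top 0.07 37 [0.067 0.113 0.123]
top 0.09 49 [0.051 0.114 0.121]
top 0.11 21 [0.11  0.118 0.122]
scene -0.11 38 [0.117 0.128 0.132]
scene -0.09 41 [0.075 0.126 0.131]
scene -0.07 59 [0.059 0.108 0.127]
scene -0.05 55 [0.081 0.111 0.127]
scene -0.03 50 [0.083 0.112 0.124]
scene -0.01 47 [0.101 0.122 0.131]
scene 0.01 67 [0.08  0.103 0.123]
scene 0.03 67 [0.066 0.083 0.121]
scene 0.05 59 [0.06  0.107 0.122]
scene 0.07 47 [0.075 0.112 0.121]
scene 0.09 27 [0.113 0.119 0.122]
scene 0.11 35 [0.052 0.116 0.121]
```

Emit:
step_arm([
  {"fingers": 2,"x": 0.2,"y": 0,"z": 0,"spin": 0},
  {"fingers": 2,"x": 0.4,"y": 0,"z": 0,"spin": 0},
  {"fingers": 2,"x": 0.6,"y": 0,"z": 0,"spin": 0},
  {"fingers": 2,"x": 0.8,"y": 0,"z": 0,"spin": 0},
  {"fingers": 2,"x": 1.0,"y": 0,"z": 0,"spin": 0},
])

```text
clock: 18.75
tcp_pos: [0.5181, -0.0368, 0.0858]
ee_rot: [0.088, 1.565, -0.083]
contact_force: [-2.7, 7.2, 13.2]
width: 0.0271
```

```bash
python3 arc.py | head -2; python3 - <<'E'
from h import *
c=np.array([.505,-.154])
for n in("top","scene"):
    p,d,i=cam(n);P=cloud(d,i)
    X=(P[...,:2]-c)@np.array([-.108,-.994]);Y=(P[...,:2]-c)@np.array([.994,-.108])
    for a in np.arange(-.14,.12,.02):
        q=P[(X>a)&(X<a+.02)&(abs(Y)<.012)&(P[...,2]>.1)&(P[...,2]<.145)]
        if len(q)>3: print(n,a.round(2),len(q),np.percentile(q[:,2],[50,90]).round(3))
p,d,i=cam("scene");cv2.imwrite("pics/s3.png",cv2.resize(p[190:384,300:512],(800,732),interpolation=cv2.INTER_CUBIC)[:600,:,::-1])
E
```

```text
[ 0.5181 -0.0368  0.0858] -6.24 [-2.70604314  7.15355419 13.1741991 ] 0.02711918952560792
rel hinge [-0.2279116 -0.0142   ] 0.2283535360237717 -93.56519696334779
top -0.08 5 [0.116 0.119]
top -0.06 7 [0.117 0.121]
top -0.04 10 [0.12  0.126]
top 0.02 26 [0.117 0.123]
top 0.04 23 [0.116 0.121]
top 0.06 25 [0.116 0.121]
top 0.08 33 [0.115 0.121]
top 0.1 30 [0.117 0.122]
scene -0.12 21 [0.12  0.125]
scene -0.1 32 [0.118 0.122]
scene -0.08 35 [0.118 0.121]
scene -0.06 28 [0.115 0.12 ]
scene -0.04 28 [0.116 0.121]
scene -0.02 34 [0.117 0.126]
scene 0.0 41 [0.115 0.125]
scene 0.02 30 [0.115 0.119]
scene 0.04 28 [0.115 0.12 ]
scene 0.06 33 [0.115 0.12 ]
scene 0.08 29 [0.116 0.119]
scene 0.1 35 [0.12  0.124]
```

View pics/s3.png

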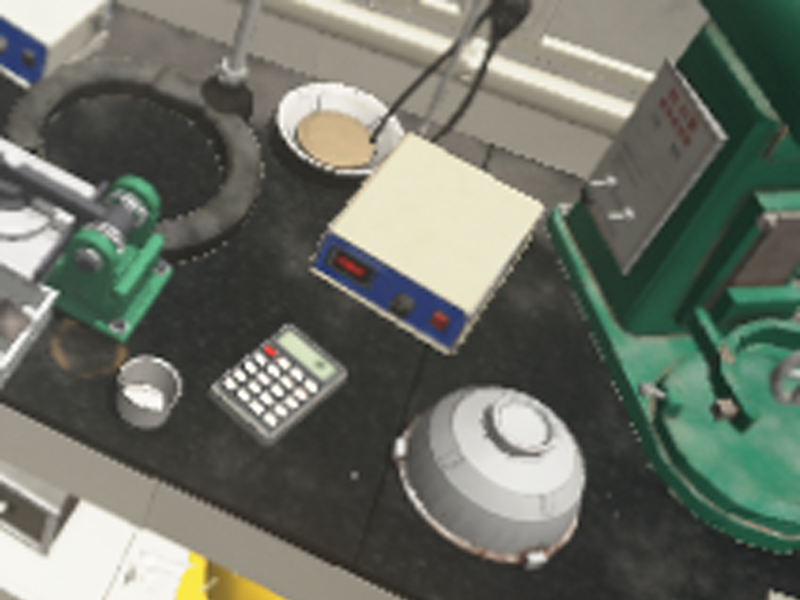

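That crop missed the lever (it shows only the hinge at (120,220), cup, calculator undisturbed), but both depth clouds give a flat lever top of about 0.119 m from grip to hinge, i.e. level. I press 5 mm more to feel the stop.

Emit:
step_arm([
  {"fingers": 2,"x": 0.2,"y": 0,"z": 0,"spin": 0},
  {"fingers": 2,"x": 0.4,"y": 0,"z": 0,"spin": 0},
  {"fingers": 2,"x": 0.5,"y": 0,"z": 0,"spin": 0},
  {"fingers": 2,"x": 0.5,"y": 0,"z": 0,"spin": 0},
  {"fingers": 2,"x": 0.5,"y": 0,"z": 0,"spin": 0},
])

```text
clock: 19.4
tcp_pos: [0.5182, -0.0368, 0.0826]
ee_rot: [0.088, 1.564, -0.083]
contact_force: [-6.7, 7.7, 21.1]
width: 0.027
```

```bash
python3 arc.py | head -2; python3 - <<'E'
from h import *
c=np.array([.505,-.154])
for n in("top","scene"):
    p,d,i=cam(n);P=cloud(d,i)
    X=(P[...,:2]-c)@np.array([-.108,-.994]);Y=(P[...,:2]-c)@np.array([.994,-.108])
    m=(X>-.13)&(X<-.06)&(abs(Y)<.03)&(P[...,2]>.07)&(P[...,2]<.145)&(p.max(-1)<70)
    print(n,m.sum(),np.percentile(P[m][:,2],[50,80,95]),"Y",np.percentile(Y[m],[5,95]))
E
```

```text
[ 0.5182 -0.0368  0.0826] -6.25 [-6.68692823  7.74186839 21.08258523] 0.026952496410101695
rel hinge [-0.2279224 -0.0174   ] 0.2285856085184717 -94.36559351395705
top 3 [0.11658399 0.12025719 0.12209379] Y [0.00048069 0.00677276]
scene 103 [0.11530077 0.11954085 0.12191325] Y [-0.01277606  0.00991851]
```

The stop is felt: 5 mm commanded gave 3 mm with the force rising to 21 N. The lever is at full stroke. Now plan the slow return.

```bash
cat > back.py <<'E'
from h import *
def tc(th,r=.226,dz=.022):
    a=th-np.radians(10);return np.array([.110-r*np.sin(a),.105+r*np.cos(a)-dz])
T=[np.array([-.1151,.0777])]+[tc(x) for x in np.linspace(1.75,0.0,25)]
for k in range(0,25,5):
    print([dict(x=round(float(-(T[k+j][1]-T[k][1])*100),2),y=round(float(-(T[k+j][0]-T[k][0])*100),2)) for j in range(1,6)])
E
python3 back.py
```

```text
[{'x': -0.42, 'y': 0.09}, {'x': -2.07, 'y': 0.04}, {'x': -3.71, 'y': -0.13}, {'x': -5.33, 'y': -0.43}, {'x': -6.93, 'y': -0.83}]
[{'x': -1.56, 'y': -0.52}, {'x': -3.08, 'y': -1.16}, {'x': -4.55, 'y': -1.9}, {'x': -5.96, 'y': -2.76}, {'x': -7.31, 'y': -3.71}]
[{'x': -1.27, 'y': -1.05}, {'x': -2.47, 'y': -2.18}, {'x': -3.57, 'y': -3.4}, {'x': -4.59, 'y': -4.7}, {'x': -5.51, 'y': -6.07}]
[{'x': -0.82, 'y': -1.43}, {'x': -1.53, 'y': -2.92}, {'x': -2.12, 'y': -4.45}, {'x': -2.61, 'y': -6.03}, {'x': -2.98, 'y': -7.63}]
[{'x': -0.25, 'y': -1.63}, {'x': -0.38, 'y': -3.27}, {'x': -0.4, 'y': -4.92}, {'x': -0.29, 'y': -6.56}, {'x': -0.06, 'y': -8.19}]
```

Emit:
step_arm([
  {"fingers": 2,"x": -0.4,"y": 0.1,"z": 0,"spin": 0},
  {"fingers": 2,"x": -2.0,"y": 0.05,"z": 0,"spin": 0},
  {"fingers": 2,"x": -3.7,"y": -0.1,"z": 0,"spin": 0},
  {"fingers": 2,"x": -5.3,"y": -0.4,"z": 0,"spin": 0},
  {"fingers": 2,"x": -6.9,"y": -0.8,"z": 0,"spin": 0},
])

```text
clock: 20.0
tcp_pos: [0.5169, -0.0472, 0.1498]
ee_rot: [0.085, 1.565, -0.087]
contact_force: [-0.1, -1.8, 7.5]
width: 0.0272
```

Emit:
step_arm([
  {"fingers": 2,"x": -1.56,"y": -0.5,"z": 0,"spin": 0},
  {"fingers": 2,"x": -3.08,"y": -1.16,"z": 0,"spin": 0},
  {"fingers": 2,"x": -4.55,"y": -1.9,"z": 0,"spin": 0},
  {"fingers": 2,"x": -5.96,"y": -2.76,"z": 0,"spin": 0},
  {"fingers": 2,"x": -7.3,"y": -3.7,"z": 0,"spin": 0},
])

```text
clock: 20.5
tcp_pos: [0.5127, -0.0852, 0.2221]
ee_rot: [0.085, 1.564, -0.089]
contact_force: [1.4, -4.3, 4.2]
width: 0.0266
```

```bash
python3 arc.py | head -2; python3 - <<'E'
from h import *
c=np.array([.505,-.154])
p,d,i=cam("wrist");cv2.imwrite("pics/w7.png",p[...,::-1])
for n in("top","scene"):
    p,d,i=cam(n);P=cloud(d,i)
    X=(P[...,:2]-c)@np.array([-.108,-.994]);Y=(P[...,:2]-c)@np.array([.994,-.108])
    for a in np.arange(-.14,.14,.02):
        q=P[(X>a)&(X<a+.02)&(abs(Y)<.012)&(P[...,2]>.1)&(P[...,2]<.33)]
        if len(q)>3: print(n,a.round(2),len(q),np.percentile(q[:,2],[50,90]).round(3))
E
```

```text
[ 0.5127 -0.0852  0.2221] -6.35 [ 1.42137482 -4.27513627  4.23637596] 0.02664746692512023
rel hinge [-0.1792188  0.1221   ] 0.2168589132902773 -55.733781721995875
top -0.02 4 [0.212 0.217]
top 0.0 4 [0.199 0.205]
top 0.08 20 [0.128 0.14 ]
top 0.1 29 [0.121 0.128]
top 0.12 4 [0.111 0.115]
scene -0.08 8 [0.26  0.262]
scene -0.06 62 [0.247 0.325]
scene -0.04 75 [0.221 0.237]
scene -0.02 71 [0.198 0.216]
scene 0.0 65 [0.191 0.204]
scene 0.02 100 [0.162 0.189]
scene 0.04 49 [0.162 0.174]
scene 0.06 45 [0.147 0.156]
scene 0.08 45 [0.129 0.14 ]
scene 0.1 35 [0.122 0.125]
scene 0.12 13 [0.113 0.118]
```

The forces match the spring and the lever follows. I continue the return.

Emit:
step_arm([
  {"fingers": 2,"x": -1.27,"y": -1.05,"z": 0,"spin": 0},
  {"fingers": 2,"x": -2.47,"y": -2.2,"z": 0,"spin": 0},
  {"fingers": 2,"x": -3.57,"y": -3.4,"z": 0,"spin": 0},
  {"fingers": 2,"x": -4.6,"y": -4.7,"z": 0,"spin": 0},
  {"fingers": 2,"x": -5.5,"y": -6.07,"z": 0,"spin": 0},
])

```text
clock: 21.15
tcp_pos: [0.5058, -0.1457, 0.2756]
ee_rot: [0.086, 1.566, -0.088]
contact_force: [5.6, -4.1, 2.4]
width: 0.0272
```

Emit:
step_arm([
  {"fingers": 2,"x": -0.8,"y": -1.43,"z": 0,"spin": 0},
  {"fingers": 2,"x": -1.5,"y": -2.9,"z": 0,"spin": 0},
  {"fingers": 2,"x": -2.1,"y": -4.45,"z": 0,"spin": 0},
  {"fingers": 2,"x": -2.6,"y": -6.0,"z": 0,"spin": 0},
  {"fingers": 2,"x": -3.0,"y": -7.6,"z": 0,"spin": 0},
])

```text
clock: 21.65
tcp_pos: [0.4975, -0.2202, 0.3038]
ee_rot: [0.088, 1.568, -0.084]
contact_force: [7.3, -0.4, -3.5]
width: 0.0272
```

```bash
python3 arc.py | head -2
```

```text
[ 0.4975 -0.2202  0.3038] -6.26 [ 7.28656995 -0.43723724 -3.51224563] 0.02715105241915151
rel hinge [-0.0433872  0.2038   ] 0.20836719781155577 -12.018336159534798
```

Emit:
step_arm([
  {"fingers": 2,"x": -0.25,"y": -1.6,"z": 0,"spin": 0},
  {"fingers": 2,"x": -0.38,"y": -3.3,"z": 0,"spin": 0},
  {"fingers": 2,"x": -0.4,"y": -4.9,"z": 0,"spin": 0},
  {"fingers": 2,"x": -0.3,"y": -6.6,"z": 0,"spin": 0},
  {"fingers": 2,"x": -0.06,"y": -8.0,"z": 0,"spin": 0},
])

```text
clock: 22.15
tcp_pos: [0.4888, -0.2986, 0.3045]
ee_rot: [0.089, 1.568, -0.081]
contact_force: [5.1, 1.3, 3.1]
width: 0.0276
```

Emit:
step_arm([
  {"fingers": 2,"x": 0,"y": -0.2,"z": 0,"spin": 0},
  {"fingers": 2,"x": 0,"y": -0.2,"z": 0,"spin": 0},
  {"fingers": 2,"x": 0,"y": -0.2,"z": 0,"spin": 0},
  {"fingers": 2,"x": 0,"y": -0.2,"z": 0,"spin": 0},
  {"fingers": 2,"x": 0,"y": -0.2,"z": 0,"spin": 0},
])

```text
clock: 22.65
tcp_pos: [0.4885, -0.3004, 0.3041]
ee_rot: [0.088, 1.568, -0.082]
contact_force: [5.4, -0.1, 0.4]
width: 0.0274
```

```bash
python3 arc.py | head -2;  python3 - <<'E'
from h import *
c=np.array([.505,-.154])
for n in("top","scene"):
    p,d,i=cam(n);P=cloud(d,i)
    Y=(P[...,:2]-c)@np.array([.994,-.108]);X=(P[...,:2]-c)@np.array([-.108,-.994])
    for f in (np.load("P0.npy"),P) if n=="top" else (P,):
        Yf=(f[...,:2]-c)@np.array([.994,-.108]);Xf=(f[...,:2]-c)@np.array([-.108,-.994])
        for a in np.arange(.13,.30,.03):
            m=(f[...,2]>a)&(f[...,2]<a+.03)&(abs(Yf)<.012)&(Xf>.0)&(Xf<.2)
            if m.sum()>4: print(n,a.round(2),m.sum(),np.percentile(Xf[m],[5,50,95]).round(3))
E
```

```text
[ 0.4885 -0.3004  0.3041] -6.21 [ 5.42520861 -0.05086819  0.42227298] 0.027405524798840997
rel hinge [0.0373036 0.2041   ] 0.20748100774037126 10.357693662188533
top 0.16 21 [0.077 0.079 0.129]
top 0.19 43 [0.08  0.084 0.145]
top 0.22 69 [0.085 0.118 0.14 ]
top 0.25 63 [0.091 0.103 0.137]
top 0.28 33 [0.128 0.133 0.142]
top 0.16 16 [0.076 0.078 0.081]
top 0.19 24 [0.08  0.083 0.086]
top 0.22 39 [0.085 0.09  0.124]
top 0.25 37 [0.09  0.095 0.103]
scene 0.13 42 [0.107 0.119 0.128]
scene 0.16 44 [0.11  0.123 0.134]
scene 0.19 53 [0.118 0.13  0.146]
scene 0.22 90 [0.103 0.124 0.146]
scene 0.25 65 [0.095 0.131 0.148]
scene 0.28 15 [0.131 0.155 0.159]
```

The plate face is where it was at the start (X 0.078/0.083/0.090/0.095 against 0.079/0.084/…). Release and retreat upwards.

Emit:
step_arm([
  {"fingers": 3.2,"x": 0,"y": 0,"z": 0,"spin": 0},
  {"fingers": 4,"x": 0,"y": 0,"z": 0,"spin": 0},
  {"fingers": 5.5,"x": 0,"y": 0,"z": 0,"spin": 0},
  {"fingers": 5.5,"x": 0,"y": 0,"z": 0,"spin": 0},
  {"fingers": 5.5,"x": 0,"y": 0,"z": 0,"spin": 0},
])

```text
clock: 23.25
tcp_pos: [0.4874, -0.3011, 0.3047]
ee_rot: [0.087, 1.57, -0.086]
contact_force: [-0.4, -0.3, 0.0]
width: 0.0547
```

Emit:
step_arm([
  {"fingers": 5.5,"x": -1.0,"y": 0,"z": 0,"spin": 0},
  {"fingers": 5.5,"x": -3.0,"y": 0,"z": 0,"spin": 0},
  {"fingers": 5.5,"x": -5.0,"y": 0,"z": 0,"spin": 0},
  {"fingers": 5.5,"x": -7.5,"y": 0,"z": 0,"spin": 0},
  {"fingers": 5.5,"x": -10.0,"y": 0,"z": 0,"spin": 0},
])

```text
clock: 23.75
tcp_pos: [0.4875, -0.3009, 0.4065]
ee_rot: [0.086, 1.569, -0.087]
contact_force: [0.9, -0.1, 1.3]
width: 0.0551
```

Emit:
step_arm([
  {"fingers": 5.5,"x": 0,"y": -2.0,"z": -3.0,"spin": 0},
  {"fingers": 5.5,"x": 0,"y": -4.0,"z": -6.0,"spin": 0},
  {"fingers": 5.5,"x": 0,"y": -6.0,"z": -9.0,"spin": 0},
  {"fingers": 5.5,"x": 0,"y": -9.0,"z": -12.0,"spin": 0},
  {"fingers": 5.5,"x": 0,"y": -12.0,"z": -14.0,"spin": 0},
])

```text
clock: 24.25
tcp_pos: [0.3336, -0.4052, 0.4068]
ee_rot: [0.085, 1.568, -0.088]
contact_force: [0.6, 0.3, 0.2]
width: 0.0551
```

Emit:
step_arm([
  {"fingers": 5.5,"x": 0,"y": 0,"z": 0,"spin": 0},
  {"fingers": 5.5,"x": 0,"y": 0,"z": 0,"spin": 0},
  {"fingers": 5.5,"x": 0,"y": 0,"z": 0,"spin": 0},
  {"fingers": 5.5,"x": 0,"y": 0,"z": 0,"spin": 0},
  {"fingers": 5.5,"x": 0,"y": 0,"z": 0,"spin": 0},
])

```text
clock: 24.75
tcp_pos: [0.3362, -0.4042, 0.405]
ee_rot: [0.085, 1.569, -0.085]
contact_force: [0.6, -0.3, -0.2]
width: 0.0546
```

```bash
python3 - <<'E'
from h import *
S=manip.get_state();print(pose(S),S["contact_force"],abs(S["qvel"]).max())
c=np.array([.505,-.154])
p,d,i=cam("top");f=cloud(d,i)
for f,pp in((np.load("P0.npy"),np.load("top0.npz")["p"]),(f,p)):
    Yf=(f[...,:2]-c)@np.array([.994,-.108]);Xf=(f[...,:2]-c)@np.array([-.108,-.994])
    print([np.percentile(Xf[(f[...,2]>a)&(f[...,2]<a+.02)&(abs(Yf)<.012)&(Xf>.06)&(Xf<.11)],[25,75]).round(3).tolist() for a in(.16,.18,.2,.22)])
    g=(f[...,2]>.29)&(f[...,2]<.37)&(f[...,0]>.45)&(f[...,0]<.53)&(f[...,1]<-.24)&(f[...,1]>-.36);print("grip",g.sum(),f[g].mean(0).round(4))
    hsv=cv2.cvtColor(pp,cv2.COLOR_RGB2HSV);m=(hsv[...,0]<25)&(hsv[...,1]>70)&(hsv[...,2]>90)&(f[...,0]>.33)&(f[...,0]<.5)&(f[...,1]>.05)&(f[...,1]<.26)&(f[...,2]>.055)
    print("scraper top",f[m].mean(0).round(3))
cv2.imwrite("pics/t9.png",cv2.resize(p[135:285,170:370],(800,600),interpolation=cv2.INTER_CUBIC)[...,::-1])
E
```

```text
(array([ 0.3362, -0.4042,  0.405 ]), -6.19, np.float64(-1.0)) [ 0.59420895 -0.30720771 -0.22640082] 0.0033700747653732737
[[0.077, 0.078], [0.079, 0.081], [0.083, 0.084], [0.085, 0.088]]
grip 128 [ 0.484  -0.2955  0.3262]
scraper top [0.408 0.171 0.065]
[[0.078, 0.08], [0.079, 0.082], [0.082, 0.084], [0.087, 0.088]]
grip 130 [ 0.4837 -0.2954  0.3263]
scraper top [0.404 0.161 0.065]
```

View pics/t9.png

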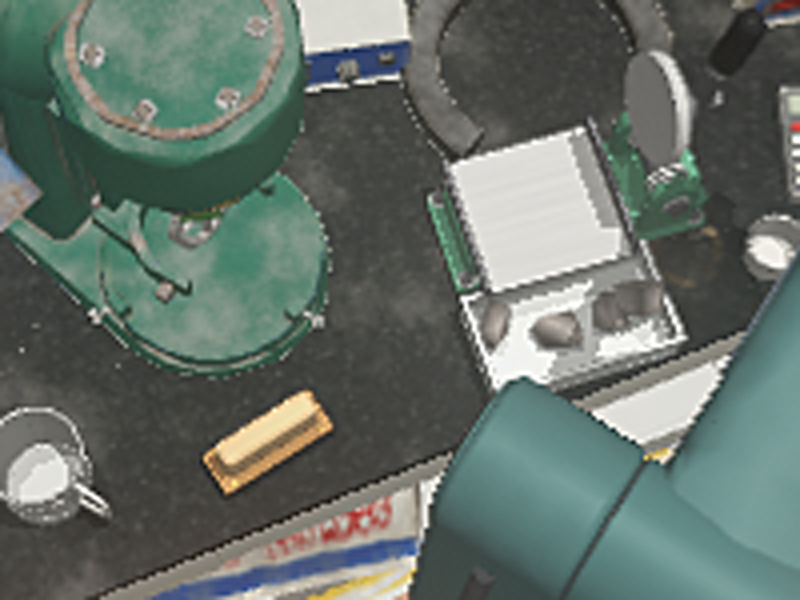

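The top view shows the bed empty and four chunks in the tray at (495,320), (557,330), (608,308) and (640,298). The scraper is upright at (268,440), the lever is back at rest and nothing is touched. Handing in.

```bash
python3 -c "
from plant import manip
print(manip.close_job())"
```

```text
the job is handed in; nothing more can be done
None
```

I wiped all four chunks off the bed into the tray and stood the scraper back on the worktop. I then pulled the lever down to its stop, eased it back to rest, and handed the job in at about 25 s. It reported no verdict.

- **Chunks and scraper:** The last top view shows an empty bed and all four chunks inside the tray. The scraper is upright, with its ridge top at 65 mm as at the start, about 10 mm from its first place.
- **Lever down:** The depth images showed the lever level, with its top at about 0.119 m. Pressing 5 mm further moved the tool only 3 mm and raised the force to 21 N, so it was at the stop.
- **Lever back:** I returned it at about 0.7 rad/s. The grip position now agrees with the start to within 0.5 mm.
- **Bystanders and hand-in:** The jug, cup and calculator look unmoved in the pictures, but I did not measure them. The stacked bars were out of the last views. The robot touched nothing at hand-in.

One thing did not go to plan. While pulling the lever down, the fingers shifted about 12 mm along the grip, with up to 29 N sideways. I moved the tool to relieve that force before the return. One picture meant to show the closed plate missed it, so full stroke rests on the depth and force readings alone.

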